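Crank the tracking target to the diamond mark

TASK

Set the tracking target on the calibration slide: swing the handwheel's spring-loaded fold-away handle fully out, hold it out and crank the wheel until the carriage's pointer lines up with the middle of the diamond-shaped clip on the scale (not the round one), then let go so that the handle folds back. Do not bump the camera bar above the wheel, and leave the mouse, tape roll and keyboard where they are.

Things in the scene. Friction and masses are not known exactly. Their poses are not given: they have to be found in the camera images.
- rig: Calibration slide on a fixed base plate 335 x 440 x 12 mm. Origin on the table under the handwheel's hub; x points from the wheel to the slide behind it, y along the slide, z up. The wheel's axis leans 35 degrees from vertical towards the rig's -x. Behind it the carriage runs along y (x = 130 mm); behind that is the scale bar (x = 185 to 235 mm, top 87 mm above the table, a line every 10 mm).
- camera_bar: Dark 25 mm square bar over the wheel on two posts, never to be hit. Origin and axes as the rig's. Posts at x = 15, y = +-205 mm; bar at x = 2 to 28 mm, 376 to 402 mm above the table; two 55 mm cameras behind it (x = 29 to 95, y = +-130 mm). It leaves no room for an upright hand over the far half of the handle's circle: lean the tool along the wheel's axis, in under the bar from the front.
- wheel_hub (a point): Centre of the front face of the handwheel (steel disc, 144 mm across, 12 mm thick), 125 mm above the table. z points out along the wheel's axis; x points to the foot of the handle and turns with the wheel. The handle's fold pivot is at x = 55, y = 0, z = 24 mm in this frame, its axis along y, between two lugs (x = 47 to 63, outer faces y = +-16, up to z = 32 mm).
- knob_centre (a point): Centre of the black ball knob (30 mm across) at the end of the handle, 60 mm from the fold pivot on a 12 mm steel stem: hold here. It swivels freely on the stem, so the hand need not turn with it. Folded, the handle lies across the wheel, this point 24 mm above its face, 5 mm beyond the hub. Fully out, the stem is parallel to the wheel's axis, 55 mm from it, this point 84 mm above the face.
- handle (a joint): Fold angle of the handle: 0 = folded flat, pi/2 = fully out, against a stop. A spring folds it back at once when let go; at the knob it takes about 1 N when flat and 2.5 N when out.
- handwheel (a joint): Angle of the handwheel, positive anticlockwise as seen facing the wheel; it stays where it is left (friction about 0.22 N m, some 4 N at the handle) and can make about three turns either way. A turn of +2 pi moves the carriage +20 mm.
- carriage (a joint): Position of the carriage along the rig's y axis in m, 0 at mid travel, +-60 mm usable; moved only by the handwheel.
- pointer_tip (a point): Tip of the small dark pointer on the far (+x) side of the carriage, 90 mm above the table, over the near edge of the scale bar. The carriage is a dark plate 105 x 90 mm carrying three grey balls on stalks.
- diamond_clip: The mark to reach: bare steel post 40 mm tall standing on the scale bar, square section 18 mm set cornerwise, so one edge points at the carriage. Fixed. Origin at its middle, at its foot on top of the scale bar; same axes as the rig. The pointer is on the mark when pointer tip and this origin have the same position along y.
- round_clip: The other clip, not the mark: round steel post, diameter 23 mm, 40 mm tall, fixed on the scale bar on the other side of the carriage's start. Origin at its middle, at its foot.
- mouse: Black computer mouse 105 x 60 x 33 mm, loose, to be left alone. Origin at its underside.
- tape_roll: Brown roll of tape lying flat, diameter 110 mm, 48 mm tall, loose, to be left alone. Origin at its underside.
- keyboard: Black compact keyboard 130 x 300 x 21 mm, loose, to be left alone. Origin at its underside.

How it is judged:
On the way, in this order (a step that is already met when the one before it is completed fails the run):
1. the fold-away handle is swung fully out (value of joint handle above 1.3 rad), for 0.1 s.
2. with the handle held out, the pointer reaches the diamond clip (value of joint handle above 1 rad and y of pointer_tip in the frame of diamond_clip between -0.003 and 0.003 m), for 0.1 s.
At the end, for the whole second after the job is handed in: The pointer is within 3 mm of the middle of the diamond clip along the scale, the wheel is still, and the handle is folded back (within 0.2 rad of flat) (y of pointer_tip in the frame of diamond_clip between -0.003 and 0.003 m and value of joint handle below 0.2 rad and velocity of joint handwheel between -0.1 and 0.1 rad/s); the robot touches nothing.
It fails at once if the camera bar was hit (more than 8 N) (contact force between anything else and camera_bar above 8 N).
It fails at once if a bystander was moved more than 20 mm (distance of any of mouse, tape_roll, keyboard from where it was at the start of the episode above 0.02 m).
It also fails if it takes over 56 s, if anything falls off the work surface, if the arm or the gripper's body presses on something with over 40 N, if the wrist force passes 120 N, or if a joint passes its speed limit or range.

ROBOT

A 6-joint arm with a two-finger parallel gripper is mounted at the origin on the work surface. World frame = base frame: x ahead of the robot, y to its left, z up, the work surface at z = 0. Lengths are in m, angles in rad, forces in N, time in s.
With the tool pointing down it reaches from about 0.3 to 0.95 m from the base axis. Payload 3.1 kg.
Tool frame: the origin (TCP) lies between the finger pads; the fingertips stand 14 mm ahead of it and the grasp point (between the pads) lies 5 mm behind it; z points along the fingers, y is the direction in which the jaws open and shut (so a half turn about z gives the same grasp; the last joint's range is limited). The gripper opens to 85 mm and grips with 20 to 120 N. Pads are 22 mm wide; open, the fingers measure 114 mm over their backs; the gripper's body (76 mm by 85 mm) begins 54 mm behind the grasp point. The pads swing forward as they close: fully open they stand 13 mm farther back than shut.
Start: joints at [-1.303, 0.308, 1.634, -0, 1.2, -0.07], TCP at [0.207, -0.59, 0.245] pointing down, gripper open.
Joint ranges: [-3.06, 3.06], [-0.79, 1.96], [0.05, 2.63], [-1.19, 4.34], [0.05, 2.64], [-2.94, 2.94]. Speed limits (rad/s): [2.79, 2.79, 3.14, 3.14, 3.14, 3.14].

INTERFACE

Orientations are given as a unit quaternion [w, x, y, z].
In Python, from rig import bot gives the robot as it stands.
- The arm moves only by the tool servo_tool, never from a script. Its argument "increments" is one flat list of numbers, 7 for each row, row after row: the turn, a rotation vector about the tool's x, y, z in rad, then the shift along the tool's x, y, z in m, then the finger opening in m, from 0 to 0.0854. A call has exactly 5 rows; each row shifts and turns the commanded pose from where the row before left it, along the tool's axes as they then stand; what a row does not reach is not made up. A row lasts 1/10 s, in which the tool goes at most 50 mm and 8.59 degrees, less where a joint would pass 70% of its speed; a pose out of reach is approached as far as the arm can. A call is refused whole if a number of a shift passes 0.05 or a number of a turn 0.15, either way. A call with a gripper value outside its range is refused whole. The fingers move at their own pace and stop on an object; "squeeze" is the grip in N (left out, the last holds). Time passes only in rows, so rows that do not move let the fingers close, or fill a call up. It gives the time, the measured TCP pose, the force and the opening at its end, in the units of the state.
- bot.observe(): the state, without advancing time (a new reading comes with each control period).
- bot.capture(name): name is "scene" or "side" or "wrist"; returns a dict with "img" (384x512x3 uint8, blue, green, red), "fx", "fy", "cx", "cy" (pixels), "world_to_cam" (4x4, takes a point from world to camera coordinates). Camera axes: x right, y up, looking along -z (the intrinsics and any distortion apply to the point x, -y, -z); pixel columns grow to the right and rows downward; lengths in m; the calibration is good to about 2 mm. A picture is of the moment at which its call begins. There is no depth.
- bot.job_done(): hands the job in, once; it reports no verdict.
The state is a dict: "clock": time; "joints": joint angles; "dq": joint speeds; "joint_efforts": joint torques, N m; "tcp_pos": TCP position; "tcp_rot": TCP orientation; "wrist_force": force on the tool from outside, world axes, zero at the start; "wrist_torque": the same for the moment, N m; "opening": finger opening in m.
Only numpy, scipy, OpenCV 4.12 (cv2) and the standard library are available. Lean on these libraries where they do the work, as an engineer would, in place of code of your own. Each camera call takes 0.05 s, during which the arm holds its last target.

## Working session

There is one attempt and no reset: what is moved stays moved. The work goes in short steps, Python scripts to look and compute and a tool call to move; the robot and the scene stay as the last step left them, time stands still between calls to the robot, and variables do not carry over. Pictures are saved under pics/ and viewed, and the job is handed in when it is done.

Besides the shell and the picture viewer there is one more tool, called after "Call:" as name(argument=value, ...) on one line, values as JSON. servo_tool: Moves the arm, as the interface text tells. Its arguments: {"type":"object","properties":{"increments":{"type":"array"},"squeeze":{"type":"number"}},"required":["increments"]}

```bash
ls; mkdir -p pics
python3 - <<'E'
from rig import bot
import cv2,pickle
s=bot.observe()
print({k:s[k] for k in s})
for n in ("scene","side","wrist"):
    d=bot.capture(n); cv2.imwrite(f"pics/{n}0.png",d["img"]); pickle.dump(d,open(f"{n}0.pkl","wb"))
    print(n,d["fx"],d["fy"],d["cx"],d["cy"],d["world_to_cam"], [k for k in d])
E
```

```text
pics
{'clock': 0.0, 'joints': array([-1.30266066e+00,  3.09020500e-01,  1.63522023e+00, -1.18124586e-05,
        1.19970881e+00, -6.96949479e-02]), 'dq': array([-0.00011448,  0.00028953, -0.0006084 ,  0.00017627,  0.00051436,
        0.0009034 ]), 'joint_efforts': array([-1.75315949e-04, -4.15254486e+01, -2.76666856e+01, -2.70901091e-04,
        1.01870176e-02, -1.05343941e-05]), 'tcp_pos': array([ 0.20690947, -0.58889798,  0.24402136]), 'tcp_rot': array([-1.17209972e-03,  9.85766652e-01,  1.68115194e-01, -1.22208175e-04]), 'wrist_force': array([-0.58893025,  0.20390082, -0.23931926]), 'wrist_torque': array([0.02408324, 0.0008956 , 0.03700264]), 'opening': 0.08517341145343357}
scene 386.85160646215246 386.85160646215246 248.68592205806482 187.04737261463393 [[-0.02503378  0.99940219  0.02384464  0.03191355]
 [-0.54570511 -0.03364632  0.83730153  0.20875801]
 [ 0.83760327  0.00794868  0.54622118 -1.58708813]
 [ 0.          0.          0.          1.        ]] ['img', 'fx', 'fy', 'cx', 'cy', 'world_to_cam']
side 353.88835551265817 353.88835551265817 259.9317320926165 188.072967717626 [[-0.53767901  0.84307513  0.01120765  0.3385657 ]
 [-0.62167691 -0.40538981  0.67020662  0.28927488]
 [ 0.569578    0.3533885   0.74208994 -1.36087102]
 [ 0.          0.          0.          1.        ]] ['img', 'fx', 'fy', 'cx', 'cy', 'world_to_cam']
wrist 316.6281489634375 316.6281489634375 256.33486076839046 193.0849543553205 [[ 0.3295112  -0.94414762 -0.00276416 -0.62307465]
 [ 0.90819647  0.31776163 -0.27240911  0.03485561]
 [ 0.25807275  0.08725145  0.96217755 -0.37981234]
 [ 0.          0.          0.          1.        ]] ['img', 'fx', 'fy', 'cx', 'cy', 'world_to_cam']
```

View pics/scene0.png

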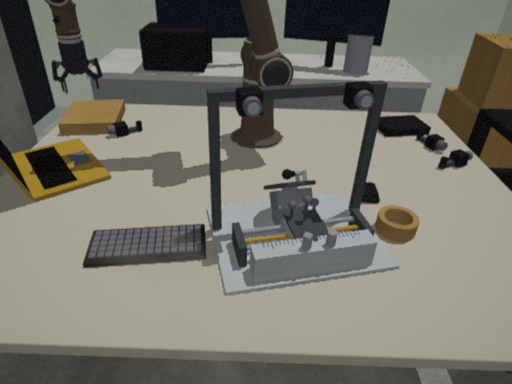

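View pics/side0.png

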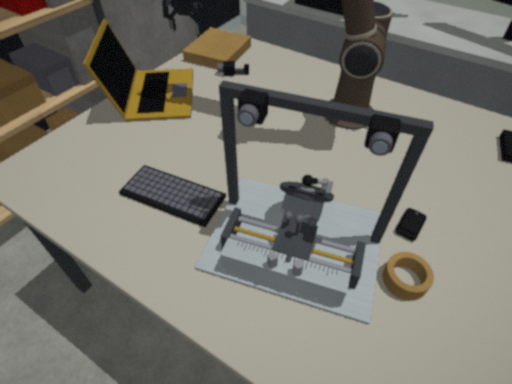

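View pics/wrist0.png

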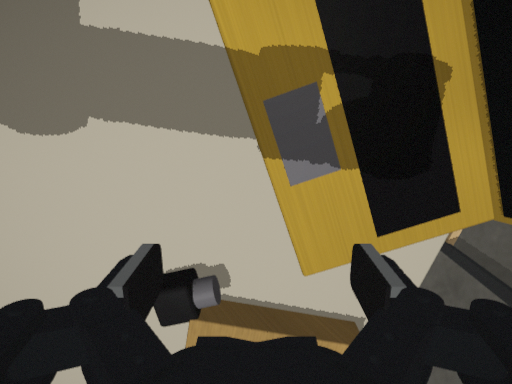

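Run:
```python
import cv2
a=cv2.imread("pics/scene0.png"); 
cv2.imwrite("pics/sc_a.png",cv2.resize(a[75:290,195:400],None,fx=2.8*1,fy=2.8,interpolation=cv2.INTER_CUBIC)); 
a=cv2.imread("pics/side0.png"); 
cv2.imwrite("pics/si_a.png",cv2.resize(a[75:315,190:440],None,fx=2.5,fy=2.5,interpolation=cv2.INTER_CUBIC));
```

```text
(no output)
```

View pics/sc_a.png

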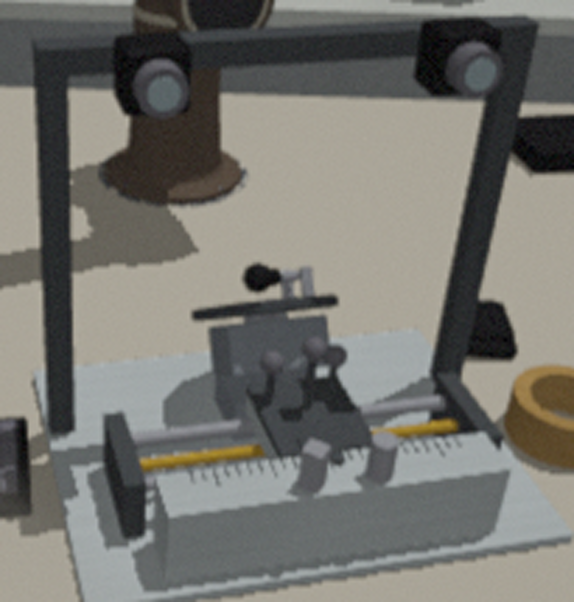

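View pics/si_a.png

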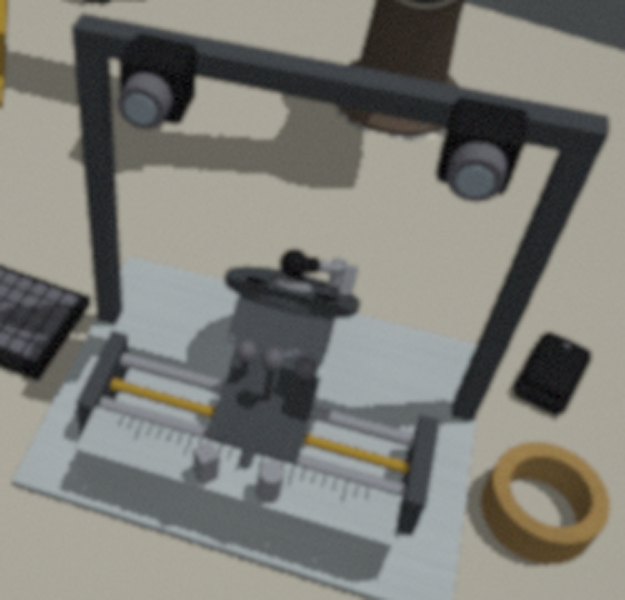

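```bash
cat > h.py <<'E'
import numpy as np,cv2,pickle
from scipy.spatial.transform import Rotation as R
def proj(d,P):
    P=np.atleast_2d(P); c=P@d["world_to_cam"][:3,:3].T+d["world_to_cam"][:3,3]
    return np.c_[d["cx"]+d["fx"]*c[:,0]/-c[:,2], d["cy"]+d["fy"]*(-c[:,1])/-c[:,2]]
def ray(d,uv):
    W=d["world_to_cam"]; Rm=W[:3,:3]; o=-Rm.T@W[:3,3]
    v=np.array([(uv[0]-d["cx"])/d["fx"],-(uv[1]-d["cy"])/d["fy"],-1]); v=Rm.T@v
    return o,v/np.linalg.norm(v)
def onplane(d,uv,z):
    o,v=ray(d,uv); return o+v*(z-o[2])/v[2]
def rig2w(p,P):
    x,y,t=p[:3]; c,s=np.cos(t),np.sin(t)
    return np.atleast_2d(P)@np.array([[c,-s,0],[s,c,0],[0,0,1]]).T+[x,y,0]
A=np.radians(35)
Zw=np.array([-np.sin(A),0,np.cos(A)]); U=np.array([np.cos(A),0,np.sin(A)]); V=np.array([0,1.,0])
# wheel frame: z=Zw; in-plane U (towards far/up), V=y;  Zw x U = V? 
def wheel(phi,x,y,z):  # phi: angle of foot from U toward V
    e=np.cos(phi)*U+np.sin(phi)*V; f=np.cross(Zw,e)
    return np.array([0,0,.125])+e*x+f*y+Zw*z
def ld(n): return pickle.load(open(n,"rb"))
E
python3 - <<'E'
from h import *
from scipy.optimize import least_squares
print(np.cross(Zw,U))
S=ld("scene0.pkl");D=ld("side0.pkl")
fs=lambda u,v:(195+(u+.5)/2.8-.5,75+(v+.5)/2.8-.5); fd=lambda u,v:(190+(u+.5)/2.5-.5,75+(v+.5)/2.5-.5)
def pts(p):
    x0=p[3];L=p[4];M=p[5]
    o=[]
    g=[(S,fs(571,537),(x0+.335,.22,.012)),(S,fs(82,600),(x0+.335,-.22,.012)),(S,fs(35,375),(x0,-.22,.012)),(S,fs(425,330),(x0,.22,.012)),
    (D,fd(12,483),(x0+.335,-.22,.012)),(D,fd(128,258),(x0,-.22,.012)),(D,fd(478,345),(x0,.22,.012)),
    (S,fs(157,490),(.235,L,.087)),(S,fs(508,460),(.235,M,.087)),
    (S,fs(75,430),(.0275,-.1925,.012)),(S,fs(50,432),(.0275,-.2175,.012)),
    (D,fd(97,320),(.0275,-.2175,.012)),(D,fd(120,320),(.0275,-.1925,.012)),
    (S,fs(536,22),(.002,.2175,.402)),(S,fs(35,43),(.002,-.2175,.402)),
    (D,fd(83,17),(.002,-.2175,.402)),(D,fd(607,120),(.002,.2175,.402)),
    (D,fd(605,133),(.028,.2175,.402)),]
    return g
def res(p,full=False):
    r=[]
    for d,uv,P in pts(p): r.append(proj(d,rig2w(p,P))[0]-uv)
    return np.ravel(r)
r=least_squares(res,[.5,0,0,-.08,-.15,.15],loss="soft_l1")
print(r.x.round(4)); print(res(r.x).reshape(-1,2).round(1))
np.save("rig.npy",r.x[:3])
E
```

```text
[ 0.  1. -0.]
[ 0.5432  0.0891  0.2334 -0.0815 -0.1566  0.1484]
[[ 1.5 -0.1]
 [ 0.4  3. ]
 [-0.3 -2.3]
 [-1.7 -0.4]
 [-1.4 -1.5]
 [ 0.1 -1.2]
 [ 3.1  1.4]
 [ 0.1  8.7]
 [ 0.1  3. ]
 [ 0.  -0.1]
 [-0.1  0.3]
 [-0.1 -0.6]
 [-1.4  1.6]
 [-3.1 -3.4]
 [-0.9 -2.8]
 [ 0.1 -3.3]
 [ 1.1 -2.3]
 [ 1.7  0.6]]
```

```bash
cat > ov.py <<'E'
from h import *
import sys
def overlay(d,p,phi,th,crop,k,out,cy=None):
    x0,y0,x1,y1=crop
    im=cv2.resize(d["img"][y0:y1,x0:x1],None,fx=k,fy=k,interpolation=cv2.INTER_CUBIC)
    def pl(P,c,closed=False):
        q=proj(d,rig2w(p,np.array(P))); q=((q+.5-[x0,y0])*k-.5)
        cv2.polylines(im,[np.round(q*16).astype(np.int32)],closed,c,1,cv2.LINE_AA,4)
    G=(0,255,0);Rd=(0,0,255);Y=(0,255,255)
    X0=-.0815;pl([(X0,-.22,.012),(X0,.22,.012),(X0+.335,.22,.012),(X0+.335,-.22,.012)],G,True)
    for z in(.376,.402): pl([(.002,-.2175,z),(.002,.2175,z),(.028,.2175,z),(.028,-.2175,z)],G,True)
    for s in(-1,1):
        for x in(.002,.028):
            for e in(-.0125,.0125): pl([(x,s*.205+e,.012),(x,s*.205+e,.39)],G)
    a=np.linspace(0,2*np.pi,60)
    for z in(0,-.012): pl([wheel(t,.072,0,z) for t in a],Rd,True)
    pv=wheel(phi,.055,0,.024)
    kn=wheel(phi,.055-.06*np.cos(th),0,.024+.06*np.sin(th))
    pl([wheel(phi,.055,0,0),pv,kn],Y)
    pl([kn+.015*(np.cos(t)*V+np.sin(t)*U) for t in a],Y,True)
    pl([(.185,-.15,.087),(.185,.15,.087),(.235,.15,.087),(.235,-.15,.087)],(255,0,0),True)
    if cy is not None: pl([(.18,cy,.09),(.2,cy,.09)],Rd)
    cv2.imwrite(out,im)
E
python3 - <<'E'
from ov import *
p=np.load("rig.npy")
overlay(ld("scene0.pkl"),p,1.0,0,(195,75,400,290),2.8,"pics/ov1.png",0)
overlay(ld("side0.pkl"),p,1.0,0,(190,75,440,315),2.5,"pics/ov2.png",0)
E
```

```text
(no output)
```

View pics/ov1.png

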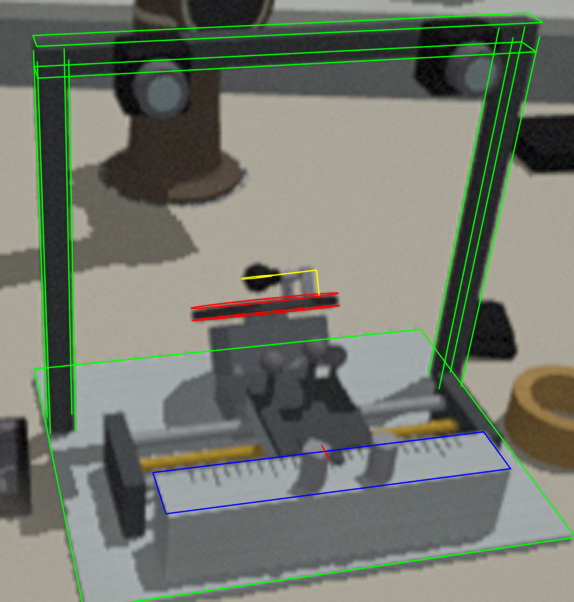

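View pics/ov2.png

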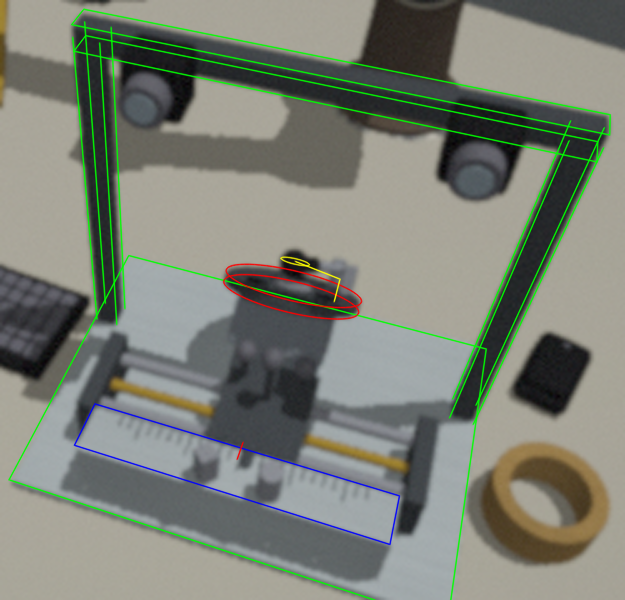

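Run:
```python
from h import *
def z(d,c,k,o):
    x0,y0,x1,y1=c
    im=d["img"][y0:y1,x0:x1]
    im=cv2.createCLAHE(3,(4,4)).apply(cv2.cvtColor(im,cv2.COLOR_BGR2GRAY))
    cv2.imwrite(o,cv2.resize(im,None,fx=k,fy=k,interpolation=cv2.INTER_CUBIC))
S=ld("scene0.pkl");D=ld("side0.pkl")
z(S,(225,160,395,285),4.5,"pics/z1.png"); z(D,(195,165,385,315),4,"pics/z2.png")
for d in(S,D): W=d["world_to_cam"];print(-W[:3,:3].T@W[:3,3])
```

```text
[ 1.44406944 -0.01225527  0.69134679]
[1.13699738 0.31274894 0.81222023]
```

View pics/z1.png

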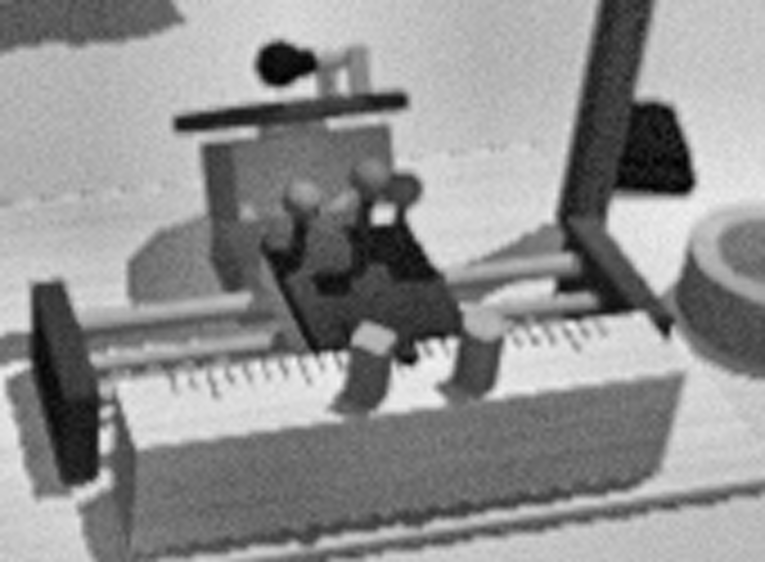

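View pics/z2.png

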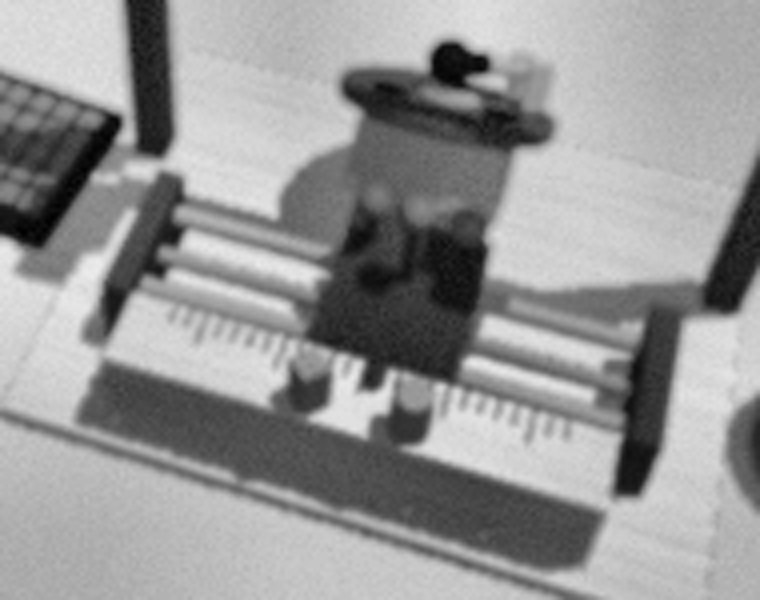

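```bash
cat > fit.py <<'E'
from ov import *
from scipy.optimize import least_squares
S=ld("scene0.pkl");D=ld("side0.pkl")
fs=lambda u,v:(195+(u+.5)/2.8-.5,75+(v+.5)/2.8-.5); fd=lambda u,v:(190+(u+.5)/2.5-.5,75+(v+.5)/2.5-.5)
zs=lambda u,v:(225+(u+.5)/4.5-.5,160+(v+.5)/4.5-.5); zd=lambda u,v:(195+(u+.5)/4-.5,165+(v+.5)/4-.5)
def pts(p):
    x0,L,M=p[3:6]
    hub=np.array([0,0,.125])-.006*Zw
    return [(S,fs(571,537),(x0+.335,.22,.012)),(S,fs(82,600),(x0+.335,-.22,.012)),(S,fs(35,375),(x0,-.22,.012)),(S,fs(425,330),(x0,.22,.012)),
    (D,fd(12,483),(x0+.335,-.22,.012)),(D,fd(128,258),(x0,-.22,.012)),(D,fd(478,345),(x0,.22,.012)),
    (S,zs(135,447),(.235,L,.087)),(S,zs(687,373),(.235,M,.087)),(S,zs(117,387),(.185,L,.087)),(S,zs(640,312),(.185,M,.087)),
    (D,zd(103,358),(.235,L,.087)),(D,zd(605,507),(.235,M,.087)),
    (S,zs(291,110),hub),(D,zd(447.5,104.5),hub),
    (S,fs(75,430),(.0275,-.1925,.012)),(S,fs(50,432),(.0275,-.2175,.012)),
    (D,zd(135,148),(.0275,-.2175,.012)),(D,zd(170,153),(.0275,-.1925,.012)),(D,zd(707,303),(.0275,.1925,.012)),(D,zd(738,312),(.0275,.2175,.012))]
def res(p): return np.ravel([proj(d,rig2w(p,P))[0]-uv for d,uv,P in pts(p)])
r=least_squares(res,[.5,0,0,-.08,-.15,.15],loss="soft_l1")
print(r.x.round(4)); print(res(r.x).reshape(-1,2).round(1).tolist())
np.save("rig.npy",r.x[:3]); p=r.x[:3]
E
python3 - <<'E'
from fit import *
overlay(S,p,1.0,0,(195,75,400,290),2.8,"pics/ov3.png",0)
overlay(D,p,1.0,0,(190,75,440,315),2.5,"pics/ov4.png",0)
# clips, pointer
I=lambda q:(lambda dx,dy,t:(np.cos(t)*dx+np.sin(t)*dy,-np.sin(t)*dx+np.cos(t)*dy))(q[0]-p[0],q[1]-p[1],p[2])
for n,d,uv,z in [("dia top",S,zs(374,335),.127),("dia top",D,zd(311,358),.127),("rnd top",S,zs(485,325),.127),("rnd top",D,zd(414,388),.127),("ptr",S,zs(406,360),.09),("ptr",D,zd(371,387),.09)]:
    print(n,np.round(I(onplane(d,uv,z)),4))
# knob triangulate
def tri(a,b):
    o1,v1=ray(S,a);o2,v2=ray(D,b); t=np.linalg.lstsq(np.c_[v1,-v2],o2-o1,rcond=None)[0]
    m=(o1+v1*t[0]+o2+v2*t[1])/2; q=np.array([*I(m),m[2]]); w=q-[0,0,.125]
    return q.round(4),np.round([w@U,w@V,w@Zw],4)
print("knob",tri(zs(281,63),zd(453,63))); print("lug mid top",tri(zs(343,52),zd(532,62)))
E
```

```text
[ 0.5427  0.0892  0.2391 -0.0809 -0.1487  0.1489]
[[1.9, -0.5], [1.2, 3.3], [-0.3, -2.0], [-1.9, -0.6], [-1.0, -0.8], [-0.1, -0.9], [3.1, 1.1], [0.4, -1.0], [-0.5, -1.0], [-0.4, -2.4], [0.2, -0.6], [-0.0, -1.0], [-0.1, 0.5], [-0.2, -0.0], [-0.0, -0.3], [0.2, 0.1], [0.1, 0.4], [0.0, 0.7], [-0.8, 1.6], [-1.8, 0.8], [-0.1, 1.1]]
dia top [ 0.2229 -0.0248]
dia top [ 0.221  -0.0257]
rnd top [0.2259 0.0337]
rnd top [0.2205 0.0336]
ptr [0.2042 0.0038]
ptr [0.2059 0.0075]
knob (array([-0.011 , -0.0029,  0.1444]), array([ 0.0022, -0.0029,  0.0222]))
lug mid top (array([-0.0382,  0.0461,  0.1329]), array([-0.0267,  0.0461,  0.0284]))
```

View pics/ov3.png

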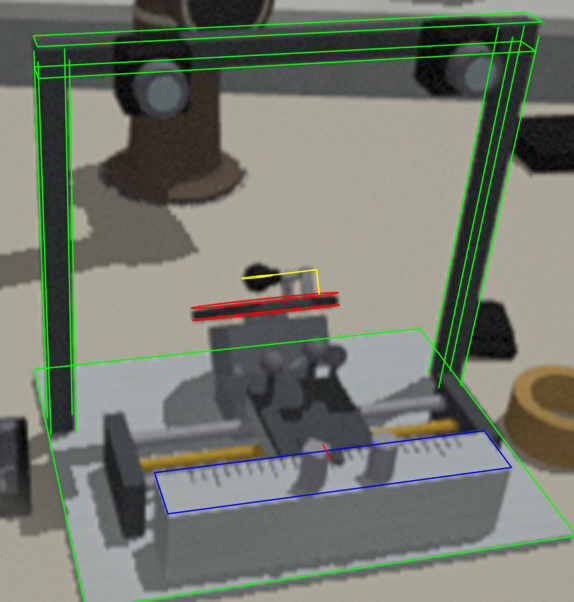

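View pics/ov4.png

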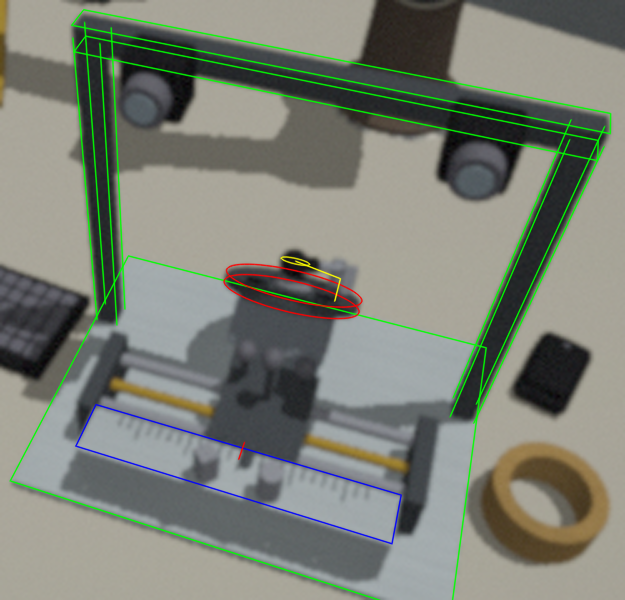

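```bash
cat >> h.py <<'E'
p=np.load("rig.npy")
YAW=R.from_rotvec([0,0,p[2]])
def target(ang=30):  # tool orientation; jaw axis at ang deg from U to V
    a=np.radians(ang); z=-Zw; y=np.cos(a)*U+np.sin(a)*V; x=np.cross(y,z)
    return YAW*R.from_matrix(np.c_[x,y,z])
def knobw(phi,th,off=0): # world position
    return rig2w(p,wheel(phi,.055-.06*np.cos(th),0,.024+.06*np.sin(th)+off))[0]
def state():
    from rig import bot
    s=bot.observe(); q=s["tcp_rot"]; return s["tcp_pos"],R.from_quat([q[1],q[2],q[3],q[0]]),s
def rows(p0,R0,way,opening,after=True):
    # way: list of (pos,Rot); one per row
    out=[]
    for P,Q in way:
        rv=(R0.inv()*Q).as_rotvec(); sh=(Q if after else R0).inv().apply(P-p0)
        o=np.r_[rv.round(3),sh.round(4),opening]; out.append(o)
        Rn=R0*R.from_rotvec(o[:3]); p0=p0+(Rn if after else R0).apply(o[3:6]); R0=Rn
    for i in range(0,len(out),5):
        print("["+", ".join(",".join("%g"%v for v in o) for o in out[i:i+5])+"]")
    a=np.array(out); print("max",np.abs(a).max(0)[:6],np.linalg.norm(a[:,:3],axis=1).max(),np.linalg.norm(a[:,3:6],axis=1).max())
    return p0,R0
E
python3 - <<'E'
from h import *
p0,R0,s=state()
RT=target(30); phi=np.radians(120)
kn=knobw(phi,0); gp=kn+YAW.apply(Zw)*.1
print(kn,gp,RT.as_quat())
tot=(R0.inv()*RT).as_rotvec(); print(tot,np.linalg.norm(tot))
N=20; way=[]
ctrl=[p0,(p0+gp)/2+[0,0,.12],gp]
for i in range(1,N+1):
    t=i/N; P=(1-t)**2*ctrl[0]+2*t*(1-t)*ctrl[1]+t*t*ctrl[2]
    way.append((P,R0*R.from_rotvec(tot*t)))
rows(p0,R0,way,.085)
E
```

```text
[0.53236689 0.08225251 0.14609359] [0.47664035 0.06867119 0.22800879] [0.37496886 0.87691184 0.18033309 0.2406324 ]
[-0.64332409  0.3277951  -1.924374  ] 2.0553663395381476
[-0.032,0.016,-0.096,0.0262,-0.0238,-0.0109,0.085, -0.032,0.017,-0.096,0.0286,-0.021,-0.01,0.085, -0.033,0.016,-0.097,0.0305,-0.0178,-0.009,0.085, -0.032,0.017,-0.096,0.0321,-0.0147,-0.0078,0.085, -0.032,0.016,-0.096,0.0335,-0.0116,-0.0064,0.085]
[-0.032,0.016,-0.096,0.0345,-0.0082,-0.0051,0.085, -0.032,0.017,-0.097,0.0352,-0.0051,-0.0035,0.085, -0.032,0.016,-0.096,0.0355,-0.0019,-0.0019,0.085, -0.033,0.016,-0.096,0.0356,0.0013,-0.0002,0.085, -0.032,0.017,-0.096,0.0352,0.0042,0.0016,0.085]
[-0.032,0.016,-0.096,0.0347,0.0071,0.0035,0.085, -0.032,0.017,-0.097,0.0338,0.0098,0.0054,0.085, -0.032,0.016,-0.096,0.0328,0.0123,0.0075,0.085, -0.032,0.016,-0.096,0.0314,0.0146,0.0094,0.085, -0.033,0.017,-0.096,0.0298,0.0166,0.0116,0.085]
[-0.032,0.016,-0.096,0.0282,0.0185,0.0136,0.085, -0.032,0.017,-0.097,0.0262,0.02,0.0157,0.085, -0.032,0.016,-0.096,0.0242,0.0214,0.0179,0.085, -0.032,0.016,-0.096,0.022,0.0224,0.0199,0.085, -0.032,0.017,-0.096,0.0199,0.0231,0.022,0.085]
max [0.033  0.017  0.097  0.0356 0.0238 0.022 ] 0.1037014946854673 0.0375981382517805
```

Call:
servo_tool(increments=[-0.032,0.016,-0.096,0.0262,-0.0238,-0.0109,0.085,-0.032,0.017,-0.096,0.0286,-0.021,-0.01,0.085,-0.033,0.016,-0.097,0.0305,-0.0178,-0.009,0.085,-0.032,0.017,-0.096,0.0321,-0.0147,-0.0078,0.085,-0.032,0.016,-0.096,0.0335,-0.0116,-0.0064,0.085], squeeze=30)

```text
clock: 0.65
tcp_pos: [0.2914, -0.4321, 0.2881]
tcp_rot: [0.072, 0.913, 0.399, 0.054]
wrist_force: [0.3, 0.5, 0.2]
opening: 0.0852
```

Call:
servo_tool(increments=[-0.032,0.016,-0.096,0.0345,-0.0082,-0.0051,0.085,-0.032,0.017,-0.097,0.0352,-0.0051,-0.0035,0.085,-0.032,0.016,-0.096,0.0355,-0.0019,-0.0019,0.085,-0.033,0.016,-0.096,0.0356,0.0013,-0.0002,0.085,-0.032,0.017,-0.096,0.0352,0.0042,0.0016,0.085])

```text
clock: 1.15
tcp_pos: [0.3746, -0.2752, 0.3007]
tcp_rot: [0.139, 0.78, 0.601, 0.104]
wrist_force: [0.1, 0.5, -0.6]
opening: 0.085
```

Call:
servo_tool(increments=[-0.032,0.016,-0.096,0.0347,0.0071,0.0035,0.085,-0.032,0.017,-0.097,0.0338,0.0098,0.0054,0.085,-0.032,0.016,-0.096,0.0328,0.0123,0.0075,0.085,-0.032,0.016,-0.096,0.0314,0.0146,0.0094,0.085,-0.033,0.017,-0.096,0.0298,0.0166,0.0116,0.085])

```text
clock: 1.65
tcp_pos: [0.457, -0.1176, 0.2834]
tcp_rot: [0.197, 0.596, 0.765, 0.147]
wrist_force: [0.6, -0.0, 0.9]
opening: 0.0851
```

Run:
```python
from h import *
p0,R0,s=state()
RT=target(30); phi=np.radians(120)
gp=knobw(phi,0)+YAW.apply(Zw)*.1
tot=(R0.inv()*RT).as_rotvec(); print(tot,gp-p0)
N=10; way=[(p0+(gp-p0)*i/N,R0*R.from_rotvec(tot*i/N)) for i in range(1,N+1)]
rows(p0,R0,way,.085,False)
```

```text
[-0.15905657  0.08337889 -0.47623008] [ 0.01961587  0.18623921 -0.05534647]
[-0.016,0.008,-0.048,0.0183,0.0037,0.0056,0.085, -0.016,0.009,-0.047,0.0181,0.0045,0.0058,0.085, -0.016,0.008,-0.048,0.0178,0.0053,0.0061,0.085, -0.016,0.008,-0.047,0.0175,0.006,0.0063,0.085, -0.016,0.009,-0.048,0.0171,0.0067,0.0065,0.085]
[-0.015,0.008,-0.048,0.0168,0.0075,0.0068,0.085, -0.016,0.008,-0.047,0.0163,0.0081,0.007,0.085, -0.016,0.009,-0.048,0.0158,0.0087,0.0074,0.085, -0.016,0.008,-0.048,0.0154,0.0094,0.0075,0.085, -0.016,0.008,-0.047,0.0148,0.01,0.0079,0.085]
max [0.016  0.009  0.048  0.0183 0.01   0.0079] 0.051390660630118386 0.019614535426565678
```

Call:
servo_tool(increments=[-0.016,0.008,-0.048,0.0183,0.0037,0.0056,0.085,-0.016,0.009,-0.047,0.0181,0.0045,0.0058,0.085,-0.016,0.008,-0.048,0.0178,0.0053,0.0061,0.085,-0.016,0.008,-0.047,0.0175,0.006,0.0063,0.085,-0.016,0.009,-0.048,0.0171,0.0067,0.0065,0.085])

```text
clock: 2.15
tcp_pos: [0.4664, -0.025, 0.2552]
tcp_rot: [0.22, 0.49, 0.827, 0.165]
wrist_force: [-0.2, -0.4, -0.7]
opening: 0.0849
```

Call:
servo_tool(increments=[-0.015,0.008,-0.048,0.0168,0.0075,0.0068,0.085,-0.016,0.008,-0.047,0.0163,0.0081,0.007,0.085,-0.016,0.009,-0.048,0.0158,0.0087,0.0074,0.085,-0.016,0.008,-0.048,0.0154,0.0094,0.0075,0.085,-0.016,0.008,-0.047,0.0148,0.01,0.0079,0.085])

```text
clock: 2.65
tcp_pos: [0.4766, 0.068, 0.2277]
tcp_rot: [0.24, 0.376, 0.877, 0.18]
wrist_force: [0.4, 0.0, -0.5]
opening: 0.0848
```

Run:
```python
from ov import *
from rig import bot
p0,R0,s=state()
RT=target(30); phi=np.radians(120)
gp=knobw(phi,0)+YAW.apply(Zw)*.1
print(s["clock"],s["joints"],gp-p0,(R0.inv()*RT).as_rotvec())
d=bot.capture("wrist");pickle.dump(d,open("w1.pkl","wb"))
overlay(d,p,phi,0,(0,0,512,384),1.5,"pics/w1.png",0)
```

```text
2.65 [-0.05362757 -0.26485406  2.37796308  0.37451062  0.46727176 -1.10085785] [5.46308032e-05 6.40554841e-04 2.59658683e-04] [-0.00129679 -0.00025291 -0.00242741]
```

View pics/w1.png

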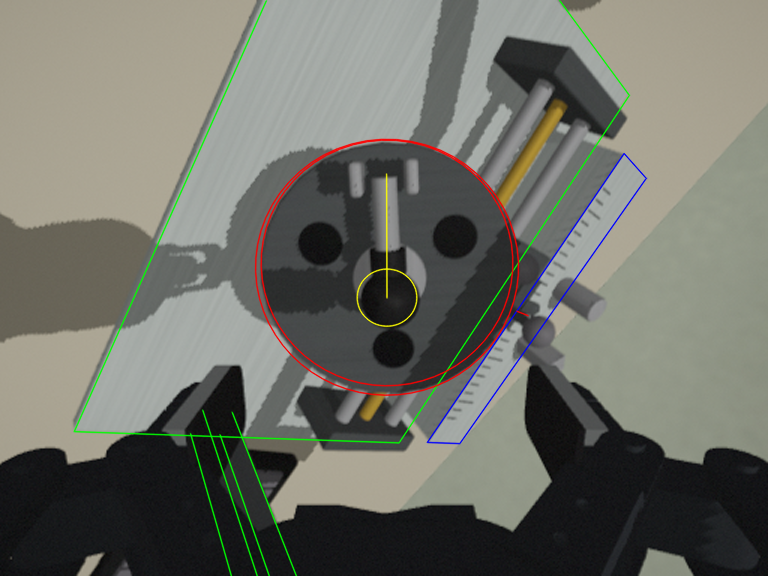

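Call:
servo_tool(increments=[0,0,0,0,0,0.025,0.085,0,0,0,0,0,0.025,0.085,0,0,0,0,0,0.025,0.085,0,0,0,0,0,0.02,0.085,0,0,0,0,0,0.007,0.085])

```text
clock: 3.2
tcp_pos: [0.5334, 0.0809, 0.1425]
tcp_rot: [0.239, 0.378, 0.876, 0.179]
wrist_force: [-0.8, -0.7, 0.1]
opening: 0.0848
```

Run:
```python
from ov import *
from rig import bot
p0,R0,s=state()
RT=target(30); phi=np.radians(120)
gp=knobw(phi,0)
print(s["clock"],s["joints"],R0.inv().apply(gp-p0),(R0.inv()*RT).as_rotvec(),s["wrist_force"])
d=bot.capture("wrist");pickle.dump(d,open("w2.pkl","wb"))
overlay(d,p,phi,0,(0,0,512,384),1.5,"pics/w2.png",0)
```

```text
3.2 [-0.00931324  0.05255911  2.32037994  0.67593777  0.22499541 -1.38715124] [ 0.00061599  0.00210504 -0.00332881] [-0.00415936 -0.00177743 -0.00539553] [-0.801441   -0.68601833  0.14502709]
```

View pics/w2.png

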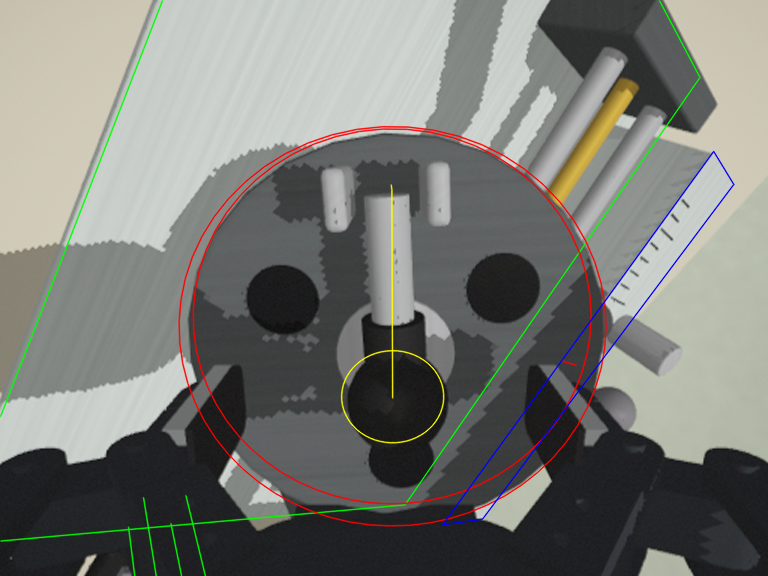

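```bash
cat > kin.py <<'E'
from h import *
Js=[[-1.30266066e+00,  3.09020500e-01,  1.63522023e+00, -1.18124586e-05,1.19970881e+00, -6.96949479e-02],[-0.05362757,-0.26485406,2.37796308,0.37451062,0.46727176,-1.10085785],[-0.00931324,0.05255911,2.32037994,0.67593777,0.22499541,-1.38715124]]
Ps=[[0.20690947,-0.58889798,0.24402136],[.47658,.06803,.22775],[.5334,.0809,.1425]]
Qs=[[-1.17209972e-03,9.85766652e-01,1.68115194e-01,-1.22208175e-04],[.24,.376,.877,.18],[.239,.378,.876,.179]]
rz=lambda a:R.from_rotvec([0,0,a]); ry=lambda a:R.from_rotvec([0,a,0])
def rot(q,s4=1,s6=1,c=0): return rz(q[0])*ry(q[1]+q[2])*rz(s4*q[3])*ry(q[4])*rz(s6*q[5]+c)
def lin(q):
    A=np.zeros((3,7))
    A[:,0]=rz(q[0]).apply([1,0,0]);A[:,1]=[0,0,1]
    B=rz(q[0])*ry(q[1]);A[:,2]=B.apply([0,0,1])
    B=rz(q[0])*ry(q[1]+q[2]);A[:,3]=B.apply([1,0,0]);A[:,4]=B.apply([0,0,1])
    r=rot(q); A[:,5]=r.apply([0,0,1]); 
    B=rz(q[0])*ry(q[1]+q[2])*rz(q[3])*ry(q[4]);A[:,6]=B.apply([1,0,0])
    return A
E
python3 - <<'E'
from kin import *
for s4 in(1,-1):
  for s6 in (1,-1):
    for q,Q in zip(Js,Qs):
        M=R.from_quat([Q[1],Q[2],Q[3],Q[0]]); print(s4,s6,(rot(q,s4,s6).inv()*M).as_rotvec().round(3))
A=np.vstack([lin(q) for q in Js]);b=np.ravel(Ps)
for c in ([0,1,2,3,4,5,6],[0,1,2,3,4,5],[1,2,3,4,5],[1,2,4,5,0],[0,1,2,4,5,6]):
    x,r,k,sv=np.linalg.lstsq(A[:,c],b,rcond=None); print(c,x.round(4),k,sv.min().round(3),np.abs(A[:,c]@x-b).max().round(5))
E
```

```text
1 1 [-0.    -0.     1.571]
1 1 [0.   0.   1.57]
1 1 [ 2.000e-03 -1.000e-03  1.571e+00]
1 -1 [-0.    -0.     1.431]
1 -1 [ 0.     0.    -0.632]
1 -1 [-0.    -0.002 -1.203]
-1 1 [ 0.    -0.     1.571]
-1 1 [-0.391 -0.127  2.22 ]
-1 1 [-0.334 -0.23   2.872]
-1 -1 [ 0.    -0.     1.431]
-1 -1 [-0.234  0.234  0.043]
-1 -1 [-0.197  0.197  0.123]
[0, 1, 2, 3, 4, 5, 6] [-0.0946  0.5207  0.6135  0.1513  0.6691  0.4773  0.0359] 7 0.072 0.04193
[0, 1, 2, 3, 4, 5] [-0.222   0.5793  0.6699  0.1587  0.7526  0.56  ] 6 0.099 0.04179
[1, 2, 3, 4, 5] [0.4468 0.5512 0.1454 0.5481 0.4148] 5 0.132 0.04161
[1, 2, 4, 5, 0] [ 0.3605  0.637   0.6728  0.4727 -0.2075] 5 0.119 0.0449
[0, 1, 2, 4, 5, 6] [-0.058   0.3034  0.5722  0.5785  0.3798  0.0423] 6 0.078 0.0449
```

Run:
```python
from kin import *
A=np.vstack([np.c_[lin(q),rz(q[0]).apply([0,1,0])] for q in Js]);b=np.ravel(Ps)
for c in ([0,1,2,3,4,5,7],[1,2,3,4,5,7],[1,2,4,5,0,7],[1,2,4,5,7],[1,2,4,5,7,6]):
    x,r,k,sv=np.linalg.lstsq(A[:,c],b,rcond=None); print(c,x.round(4),k,sv.min().round(3),np.abs(A[:,c]@x-b).max().round(5))
```

```text
[0, 1, 2, 3, 4, 5, 7] [-0.      0.3144  0.4819  0.0365  0.5265  0.3033  0.0435] 7 0.066 2e-05
[1, 2, 3, 4, 5, 7] [0.3144 0.4819 0.0365 0.5265 0.3033 0.0435] 6 0.122 2e-05
[1, 2, 4, 5, 0, 7] [0.2559 0.4606 0.4942 0.2673 0.0211 0.0472] 6 0.093 0.00388
[1, 2, 4, 5, 7] [0.2663 0.4735 0.5122 0.2825 0.0456] 5 0.236 0.00442
[1, 2, 4, 5, 7, 6] [ 0.2646  0.47    0.5089  0.2802  0.0473 -0.0046] 6 0.232 0.00384
```

```bash
cat >> kin.py <<'E'
X=dict(h=.3144,L1=.4819,a3=.0365,L2=.5265,d6=.3033,lat=.0435)
def fk(q):
    A=np.c_[lin(q),rz(q[0]).apply([0,1,0])]
    return A[:,[1,2,3,4,5,7]]@np.array([.3144,.4819,.0365,.5265,.3033,.0435]), rot(q,c=np.pi/2)
from scipy.optimize import least_squares
LO=np.array([-3.06,-.79,.05,-1.19,.05,-2.94]);HI=np.array([3.06,1.96,2.63,4.34,2.64,2.94])
def ik(P,Q,q0):
    f=lambda q:(lambda a,b:np.r_[(a-P)*5,(b.inv()*Q).as_rotvec()])(*fk(q))
    r=least_squares(f,np.clip(q0,LO+.001,HI-.001),bounds=(LO,HI),xtol=1e-12,ftol=1e-12)
    return r.x,np.abs(r.fun).max()
E
python3 - <<'E'
from kin import *
def tgt(lean,side,ang):  # lean deg from vertical in rig xz-plane, side tilt
    l=np.radians(lean); z=np.array([np.sin(l),0,-np.cos(l)]); z=R.from_rotvec([np.radians(side),0,0]).apply(z)
    a=np.radians(ang); u=np.cross(V,-z);u/=np.linalg.norm(u); v=np.cross(-z,u)
    y=np.cos(a)*u+np.sin(a)*v; return YAW*R.from_matrix(np.c_[np.cross(y,z),y,z])
for lean in (35,28,20,10):
  print("lean",lean)
  q=np.array(Js[1])
  for th in np.arange(0,1.6,.3):
    q,e=ik(knobw(np.radians(120),th),tgt(lean,0,30),q); print(' th',th,q.round(2),e.round(4))
  for ph in range(120,-241,-30):
    q,e=ik(knobw(np.radians(ph),1.5),tgt(lean,0,30),q); print(ph,q.round(2),e.round(4))
E
```

```text
lean 35
 th 0.0 [-0.01  0.04  2.32  0.67  0.23 -1.38] 0.0
 th 0.3 [-0.01 -0.01  2.34  0.58  0.26 -1.29] 0.0
 th 0.6 [ 0.   -0.07  2.36  0.5   0.28 -1.2 ] 0.0
 th 0.8999999999999999 [ 0.02 -0.11  2.38  0.43  0.3  -1.11] 0.0
 th 1.2 [ 0.06 -0.15  2.41  0.35  0.3  -1.01] 0.0
 th 1.5 [ 0.1  -0.17  2.43  0.28  0.29 -0.9 ] 0.0
120 [ 0.1  -0.17  2.43  0.28  0.29 -0.9 ] 0.0
90 [ 0.13 -0.15  2.37  0.2   0.32 -0.8 ] 0.0
60 [ 0.12 -0.13  2.32  0.2   0.35 -0.81] 0.0
30 [ 0.07 -0.11  2.28  0.26  0.38 -0.9 ] 0.0
0 [ 0.01 -0.1   2.26  0.34  0.41 -1.03] 0.0
-30 [-0.06 -0.1   2.27  0.43  0.42 -1.17] 0.0
-60 [-0.13 -0.11  2.3   0.53  0.42 -1.31] 0.0
-90 [-0.17 -0.12  2.35  0.61  0.41 -1.43] 0.0
-120 [-0.17 -0.14  2.4   0.66  0.38 -1.49] 0.0
-150 [-0.13 -0.16  2.45  0.66  0.35 -1.47] 0.0
-180 [-0.06 -0.18  2.47  0.59  0.31 -1.34] 0.0
-210 [ 0.03 -0.18  2.46  0.43  0.28 -1.11] 0.0
-240 [ 0.1  -0.17  2.43  0.28  0.29 -0.9 ] 0.0
lean 28
 th 0.0 [ 0.01  0.06  2.25  0.3   0.37 -1.  ] 0.0
 th 0.3 [ 0.01  0.01  2.26  0.27  0.4  -0.98] 0.0
 th 0.6 [ 0.02 -0.04  2.28  0.25  0.43 -0.94] 0.0
 th 0.899999999999999
[... 1883 characters left out ...]
.0
 th 1.2 [ 0.11  0.02  2.12  0.03  0.82 -0.67] 0.0
 th 1.5 [ 0.14  0.01  2.14  0.02  0.82 -0.63] 0.0
120 [ 0.14  0.01  2.14  0.02  0.82 -0.63] 0.0
90 [ 0.16  0.03  2.09  0.02  0.85 -0.61] 0.0
60 [ 0.15  0.05  2.03  0.02  0.89 -0.62] 0.0
30 [ 0.12  0.07  1.99  0.03  0.91 -0.66] 0.0
0 [ 0.07  0.08  1.97  0.04  0.92 -0.72] 0.0
-30 [ 0.01  0.08  1.98  0.05  0.92 -0.78] 0.0
-60 [-0.03  0.07  2.01  0.06  0.89 -0.83] 0.0
-90 [-0.06  0.05  2.07  0.07  0.86 -0.86] 0.0
-120 [-0.06  0.03  2.12  0.07  0.83 -0.86] 0.0
-150 [-0.03  0.    2.17  0.06  0.8  -0.83] 0.0
-180 [ 0.03 -0.01  2.19  0.05  0.79 -0.77] 0.0
-210 [ 0.09 -0.01  2.18  0.04  0.79 -0.69] 0.0
-240 [ 0.14  0.01  2.14  0.02  0.82 -0.63] 0.0
```

Call:
servo_tool(increments=[0,0,0,0,0,0,0.02,0,0,0,0,0,0,0.02,0,0,0,0,0,0,0.02,0,0,0,0,0,0,0.02,0,0,0,0,0,0,0.02], squeeze=35)

```text
clock: 3.75
tcp_pos: [0.5347, 0.0813, 0.1462]
tcp_rot: [0.241, 0.377, 0.876, 0.181]
wrist_force: [0.2, 0.8, 2.1]
opening: 0.0275
```

Call:
servo_tool(increments=[0,0,0,0,0,0,0.02,0,0,0,0,0,0,0.02,0,0,0,0,0,0,0.02,0,0,0,0,0,0,0.02,0,0,0,0,0,0,0.02])

```text
clock: 4.25
tcp_pos: [0.5348, 0.0811, 0.1457]
tcp_rot: [0.241, 0.377, 0.876, 0.181]
wrist_force: [1.6, 4.9, 5.9]
opening: 0.0278
```

Run:
```python
from ov import *
from rig import bot
p0,R0,s=state()
print(s["clock"],p0,s["opening"],s["wrist_force"])
d=bot.capture("wrist");pickle.dump(d,open("w3.pkl","wb"))
overlay(d,p,np.radians(120),0,(0,0,512,384),1.5,"pics/w3.png",0)
kn=knobw(np.radians(120),0); print("kn",R0.inv().apply(kn-p0))
# swing: relative displacement from folded
P0=p0.copy(); way=[(P0+knobw(np.radians(120),t)-kn,R0) for t in np.arange(1,11)*.15]
rows(p0,R0,way,.02,False)
```

```text
4.25 [0.53479156 0.08111958 0.14571462] 0.027845403672355076 [1.63000212 4.91777973 5.89416535]
kn [ 0.00219194 -0.00046453 -0.0015119 ]
[0,0,0,0.0007,-0,-0.009,0.02, 0,0,0,0.0019,-0,-0.0087,0.02, 0,0,0,0.0033,-0,-0.0084,0.02, 0,0,0,0.0045,-0,-0.0078,0.02, 0,0,0,0.0056,-0.0001,-0.007,0.02]
[0,0,0,0.0066,0,-0.0061,0.02, 0,0,0,0.0074,-0,-0.0051,0.02, 0,0,0,0.0082,-0.0001,-0.0039,0.02, 0,0,0,0.0086,0,-0.0026,0.02, 0,0,0,0.0088,-0,-0.0014,0.02]
max [0.     0.     0.     0.0088 0.0001 0.009 ] 0.0 0.009080748867797193
```

View pics/w3.png

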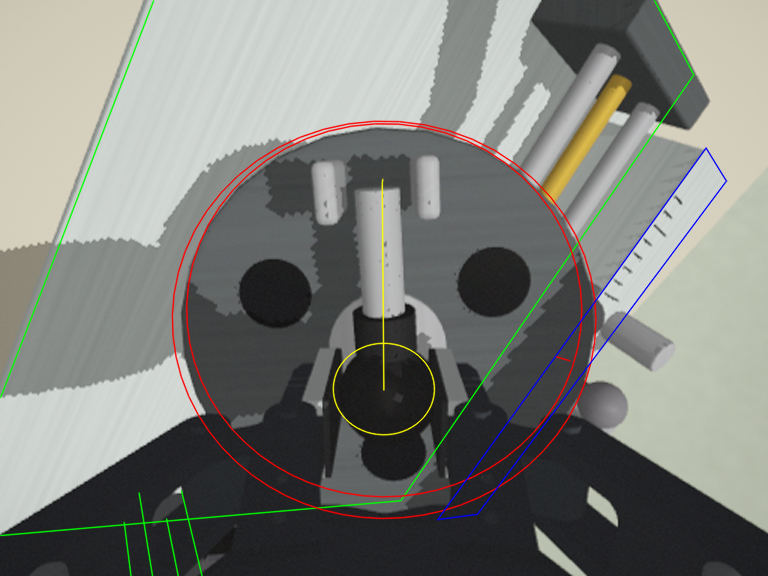

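Call:
servo_tool(increments=[0,0,0,0.0007,0,-0.009,0.02,0,0,0,0.0019,0,-0.0087,0.02,0,0,0,0.0033,0,-0.0084,0.02,0,0,0,0.0045,0,-0.0078,0.02,0,0,0,0.0056,-0.0001,-0.007,0.02])

```text
clock: 4.8
tcp_pos: [0.5026, 0.0869, 0.1747]
tcp_rot: [0.242, 0.378, 0.875, 0.18]
wrist_force: [4.4, 3.8, 1.3]
opening: 0.0279
```

Run:
```python
from ov import *
from rig import bot
p0,R0,s=state()
print(s["clock"],p0,s["opening"],s["wrist_force"],R0.inv().apply(knobw(np.radians(120),.75)-p0))
d=bot.capture("wrist")
overlay(d,p,np.radians(120),.75,(0,0,512,384),1.5,"pics/w4.png",0)
```

```text
4.8 [0.50255579 0.0869101  0.17474822] 0.027875014201046114 [4.36112606 3.78902852 1.34084932] [ 0.00286635 -0.00027665 -0.00145703]
```

View pics/w4.png

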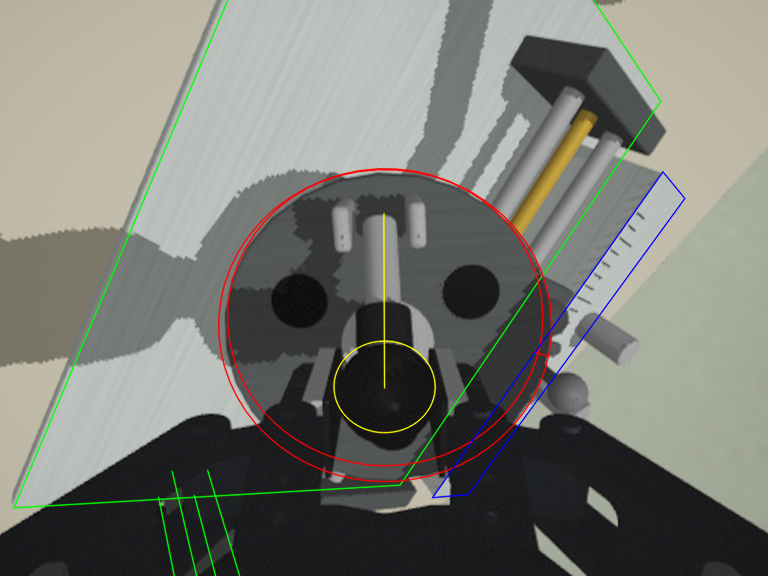

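Call:
servo_tool(increments=[0,0,0,0.0066,0,-0.0061,0.02,0,0,0,0.0074,0,-0.0051,0.02,0,0,0,0.0082,0,-0.0039,0.02,0,0,0,0.0086,0,-0.0026,0.02,0,0,0,0.0095,0,-0.0014,0.02])

```text
clock: 5.35
tcp_pos: [0.4674, 0.1137, 0.1788]
tcp_rot: [0.242, 0.377, 0.876, 0.18]
wrist_force: [-7.8, -8.2, 11.9]
opening: 0.0278
```

Call:
servo_tool(increments=[0,0,0,0.001,0,0,0.02,0,0,0,0,0,0,0.02,0,0,0,0,0,0,0.02,0,0,0,0,0,0,0.02,0,0,0,0,0,0,0.02])

```text
clock: 5.85
tcp_pos: [0.4664, 0.1146, 0.1782]
tcp_rot: [0.242, 0.377, 0.876, 0.18]
wrist_force: [-10.3, -6.5, 14.9]
opening: 0.0277
```

Run:
```python
from ov import *
from rig import bot
p0,R0,s=state()
print(s["clock"],p0,s["opening"],s["wrist_force"],R0.inv().apply(knobw(np.radians(120),1.5)-p0), R0.inv().apply(s["wrist_force"]))
d=bot.capture("wrist")
overlay(d,p,np.radians(120),1.5,(0,0,512,384),1.5,"pics/w5.png",0)
d=bot.capture("side");pickle.dump(d,open("side1.pkl","wb"))
overlay(d,p,np.radians(120),1.5,(190,75,440,315),2.5,"pics/si5.png",0)
```

```text
5.85 [0.46639009 0.11462019 0.17821282] 0.0276553885613372 [-10.34237577  -6.54803518  14.9446393 ] [ 0.00108726  0.00054203 -0.00117235] [ -2.99399414  -2.76346188 -18.88340601]
```

View pics/w5.png

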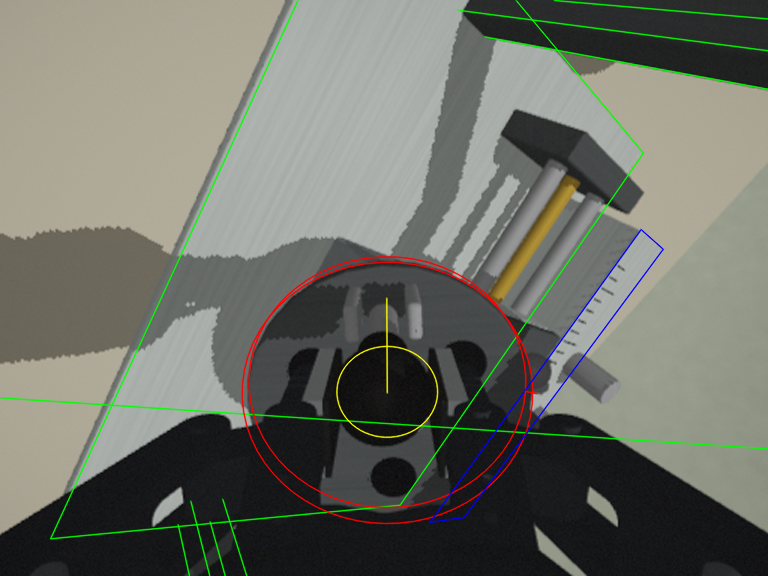

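View pics/si5.png

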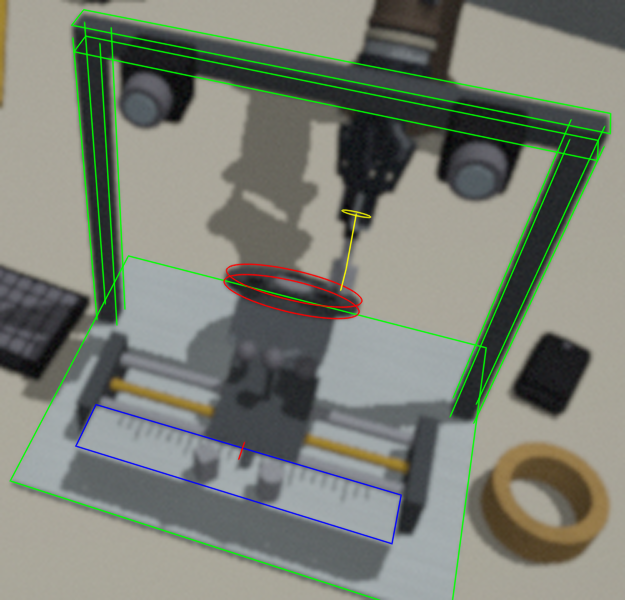

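```bash
cat > crank.py <<'E'
import sys,numpy as np
a0,st,n,r=map(float,sys.argv[1:5]); corr=list(map(float,sys.argv[5:8])) if len(sys.argv)>5 else [0,0,0]
ps=np.radians(a0+st*np.arange(int(n)+1)); c=np.round(np.c_[r*np.cos(ps),r*np.sin(ps)],4); dlt=np.diff(c,axis=0)
for i in range(0,len(dlt),5):
    print("["+", ".join("0,0,0,%g,%g,%g,0.02"%(round(v[0]+(corr[0] if i+j==0 else 0),4),round(v[1]+(corr[1] if i+j==0 else 0),4),corr[2] if i+j==0 else 0) for j,v in enumerate(dlt[i:i+5]))+"]")
E
python3 crank.py 0 15 20 .052 0 0 -.0015
```

```text
[0,0,0,-0.0018,0.0135,-0.0015,0.02, 0,0,0,-0.0052,0.0125,0,0.02, 0,0,0,-0.0082,0.0108,0,0.02, 0,0,0,-0.0108,0.0082,0,0.02, 0,0,0,-0.0125,0.0052,0,0.02]
[0,0,0,-0.0135,0.0018,0,0.02, 0,0,0,-0.0135,-0.0018,0,0.02, 0,0,0,-0.0125,-0.0052,0,0.02, 0,0,0,-0.0108,-0.0082,0,0.02, 0,0,0,-0.0082,-0.0108,0,0.02]
[0,0,0,-0.0052,-0.0125,0,0.02, 0,0,0,-0.0018,-0.0135,0,0.02, 0,0,0,0.0018,-0.0135,0,0.02, 0,0,0,0.0052,-0.0125,0,0.02, 0,0,0,0.0082,-0.0108,0,0.02]
[0,0,0,0.0108,-0.0082,0,0.02, 0,0,0,0.0125,-0.0052,0,0.02, 0,0,0,0.0135,-0.0018,0,0.02, 0,0,0,0.0135,0.0018,0,0.02, 0,0,0,0.0125,0.0052,0,0.02]
```

Call:
servo_tool(increments=[0,0,0,-0.0018,0.0135,-0.0015,0.02,0,0,0,-0.0052,0.0125,0,0.02,0,0,0,-0.0082,0.0108,0,0.02,0,0,0,-0.0108,0.0082,0,0.02,0,0,0,-0.0125,0.0052,0,0.02], squeeze=45)

```text
clock: 6.45
tcp_pos: [0.5119, 0.1203, 0.2095]
tcp_rot: [0.233, 0.378, 0.878, 0.178]
wrist_force: [-15.5, 2.0, 10.2]
opening: 0.0273
```

```bash
cat > chk.py <<'E'
import sys
from ov import *
from rig import bot
phi=np.radians(float(sys.argv[1])); k=sys.argv[2]
p0,R0,s=state(); RT=target(30)
w=RT.inv().apply(p0-rig2w(p,[0,0,.125])[0]); wt=YAW.inv().apply(p0-rig2w(p,[0,0,.125])[0])
print(s["clock"],"rel hub tool",w.round(4),"psi",np.degrees(np.arctan2(w[1],w[0]+.0022)).round(1),"F",RT.inv().apply(s["wrist_force"]).round(1),"rot",(R0.inv()*RT).as_rotvec().round(3),s["joints"].round(2),s["opening"])
d=bot.capture("wrist");overlay(d,p,phi,1.5,(0,0,512,384),1.5,f"pics/w{k}.png",0)
for n,c,kk in(("scene",(225,160,395,285),4.5),("side",(195,165,385,315),4)):
    d=bot.capture(n);pickle.dump(d,open(f"{n}{k}.pkl","wb"))
    im=d["img"][c[1]:c[3],c[0]:c[2]]; im=cv2.createCLAHE(3,(4,4)).apply(cv2.cvtColor(im,cv2.COLOR_BGR2GRAY))
    cv2.imwrite(f"pics/{n}{k}.png",cv2.resize(im,None,fx=kk,fy=kk,interpolation=cv2.INTER_CUBIC))
E
python3 chk.py 45 6
```

```text
6.45 rel hub tool [ 0.0175  0.0447 -0.0822] psi 66.2 F [  7.9  -2.5 -16.8] rot [-0.011 -0.011 -0.006] [ 0.1  -0.12  2.3   0.22  0.38 -0.84] 0.027264568055800756
```

View pics/w6.png

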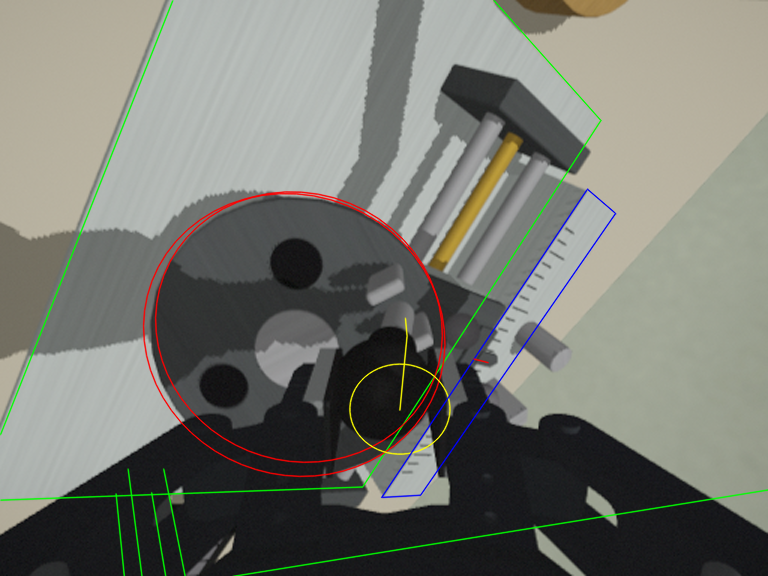

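Call:
servo_tool(increments=[0,0,0,-0.0135,0.0018,-0.002,0.02,0,0,0,-0.0135,-0.0018,0,0.02,0,0,0,-0.0125,-0.0052,0,0.02,0,0,0,-0.0108,-0.0082,0,0.02,0,0,0,-0.0082,-0.0108,0,0.02])

```text
clock: 7.1
tcp_pos: [0.5341, 0.0607, 0.2161]
tcp_rot: [0.235, 0.378, 0.877, 0.18]
wrist_force: [9.5, 10.9, -13.9]
opening: 0.0272
```

Call:
servo_tool(increments=[0,0,0,-0.0052,-0.0125,0,0.02,0,0,0,-0.0018,-0.0135,0,0.02,0,0,0,0.0018,-0.0135,0,0.02,0,0,0,0.0052,-0.0125,0,0.02,0,0,0,0.0082,-0.0108,0,0.02])

```text
clock: 7.6
tcp_pos: [0.4979, 0.0229, 0.1882]
tcp_rot: [0.243, 0.378, 0.875, 0.179]
wrist_force: [4.7, -0.5, 2.2]
opening: 0.027
```

```bash
python3 chk.py -100 7
```

```text
7.6 rel hub tool [-0.0405 -0.0375 -0.0858] psi -135.6 F [-3.9  3.4  0.7] rot [-0.001  0.007 -0.005] [-0.18 -0.13  2.38  0.64  0.4  -1.47] 0.027042037554202574
```

View pics/w7.png

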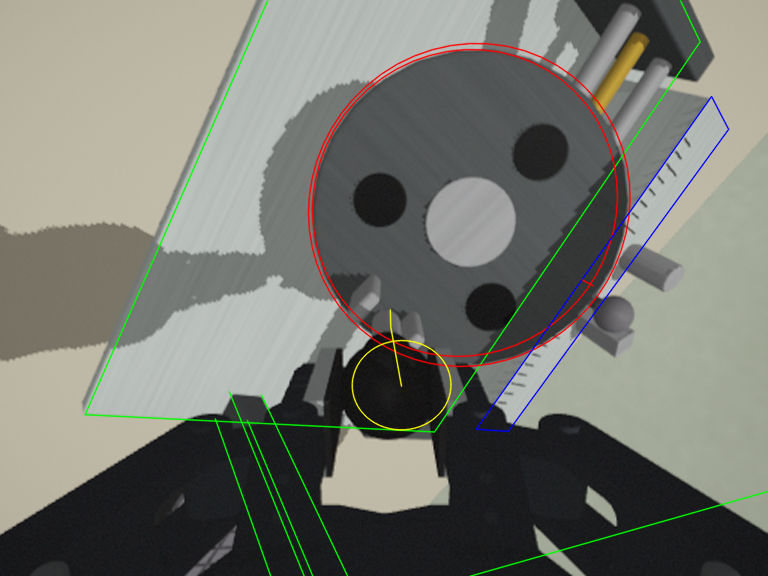

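View pics/side7.png

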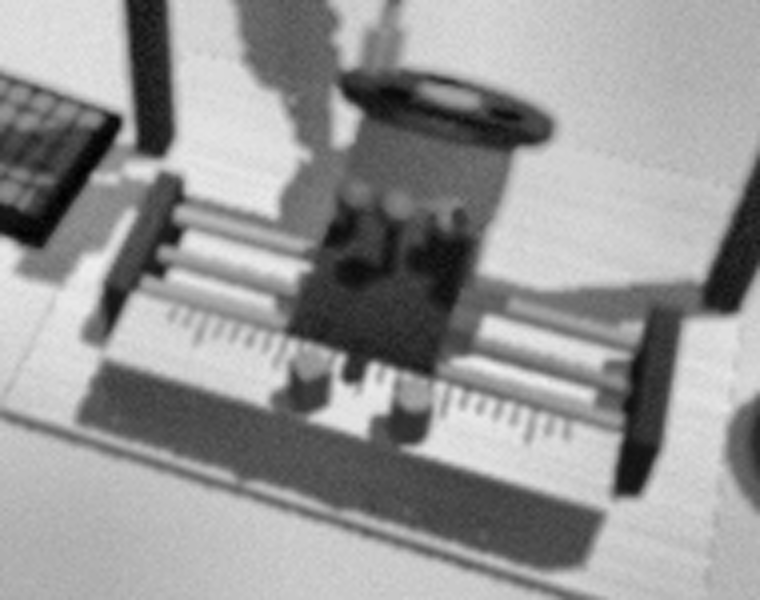

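```bash
cat > zo.py <<'E'
import sys
from h import *
def mk(f,c,k,out,dia=-.025):
    d=ld(f);x0,y0,x1,y1=c
    im=cv2.resize(d["img"][y0:y1,x0:x1],None,fx=k,fy=k,interpolation=cv2.INTER_CUBIC)
    im=cv2.convertScaleAbs(im,alpha=1.3,beta=0)
    def pl(P,col):
        q=proj(d,rig2w(p,np.array(P))); q=((q+.5-[x0,y0])*k-.5)
        cv2.polylines(im,[np.round(q*16).astype(np.int32)],False,col,1,cv2.LINE_AA,4)
    for y in np.arange(-.05,.051,.01): pl([(.215,y,.087),(.235,y,.087)],(0,0,255) if abs(y)>.001 else (0,255,0))
    s=.018/2**.5
    for z in(.087,.127): pl([(.21+a,dia+b,z) for a,b in((s,0),(0,s),(-s,0),(0,-s),(s,0))],(255,255,0))
    cv2.imwrite(out,im)
k=sys.argv[1]
mk(f"scene{k}.pkl",(270,215,355,262),9,f"pics/zs{k}.png")
mk(f"side{k}.pkl",(240,235,325,285),9,f"pics/zd{k}.png")
E
python3 zo.py 7
```

```text
(no output)
```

View pics/zs7.png

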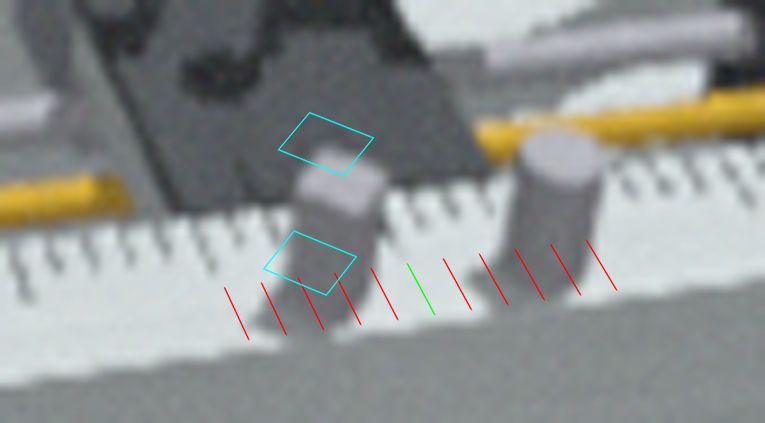

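View pics/zd7.png

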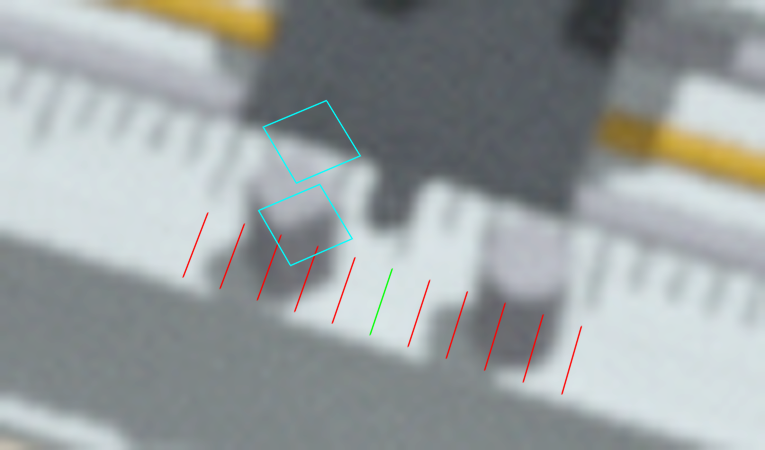

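Run:
```python
from h import *
I=lambda q:YAW.inv().apply(q-np.array([p[0],p[1],0]))
S=ld("scene7.pkl");D=ld("side7.pkl")
a=lambda u,v:(270+(u+.5)/9-.5,215+(v+.5)/9-.5); b=lambda u,v:(240+(u+.5)/9-.5,235+(v+.5)/9-.5)
for n,d,uv,z in[("dia top sc",S,a(342,183),.127),("dia top si",D,b(295,188),.127),("ptr tip si",D,b(392,222),.09),("ptr base mid",D,b(398,185),.09),
 ("tick sc",S,a(22,270),.087),("tick",S,a(210,245),.087),("tick si long",D,b(38,118),.087),("tick si",D,b(222,175),.087),("tick",D,b(595,280),.087),("tick",D,b(450,210),.087)]:
    print(n,I(onplane(d,uv,z)).round(4))
```

```text
dia top sc [ 0.2256 -0.0261  0.127 ]
dia top si [ 0.2243 -0.0247  0.127 ]
ptr tip si [ 0.2037 -0.0034  0.09  ]
ptr base mid [ 0.1926 -0.005   0.09  ]
tick sc [ 0.1989 -0.0997  0.087 ]
tick [ 0.1987 -0.0486  0.087 ]
tick si long [ 0.2026 -0.1017  0.087 ]
tick si [ 0.2031 -0.0499  0.087 ]
tick [0.2011 0.0502 0.087 ]
tick [0.1935 0.0095 0.087 ]
```

```bash
python3 crank.py 225 15 20 .052
```

```text
[0,0,0,0.0108,-0.0082,0,0.02, 0,0,0,0.0125,-0.0052,0,0.02, 0,0,0,0.0135,-0.0018,0,0.02, 0,0,0,0.0135,0.0018,0,0.02, 0,0,0,0.0125,0.0052,0,0.02]
[0,0,0,0.0108,0.0082,0,0.02, 0,0,0,0.0082,0.0108,0,0.02, 0,0,0,0.0052,0.0125,0,0.02, 0,0,0,0.0018,0.0135,0,0.02, 0,0,0,-0.0018,0.0135,0,0.02]
[0,0,0,-0.0052,0.0125,0,0.02, 0,0,0,-0.0082,0.0108,0,0.02, 0,0,0,-0.0108,0.0082,0,0.02, 0,0,0,-0.0125,0.0052,0,0.02, 0,0,0,-0.0135,0.0018,0,0.02]
[0,0,0,-0.0135,-0.0018,0,0.02, 0,0,0,-0.0125,-0.0052,0,0.02, 0,0,0,-0.0108,-0.0082,0,0.02, 0,0,0,-0.0082,-0.0108,0,0.02, 0,0,0,-0.0052,-0.0125,0,0.02]
```

Call:
servo_tool(increments=[0,0,0,0.0108,-0.0082,0,0.02,0,0,0,0.0125,-0.0052,0,0.02,0,0,0,0.0135,-0.0018,0,0.02,0,0,0,0.0135,0.0018,0,0.02,0,0,0,0.0125,0.0052,0,0.02])

```text
clock: 8.25
tcp_pos: [0.4534, 0.0653, 0.165]
tcp_rot: [0.242, 0.378, 0.876, 0.179]
wrist_force: [-2.7, -6.0, 4.0]
opening: 0.0274
```

Call:
servo_tool(increments=[0,0,0,0.0108,0.0082,0,0.02,0,0,0,0.0082,0.0108,0,0.02,0,0,0,0.0052,0.0125,0,0.02,0,0,0,0.0018,0.0135,0,0.02,0,0,0,-0.0018,0.0135,0,0.02])

```text
clock: 8.75
tcp_pos: [0.47, 0.1224, 0.1855]
tcp_rot: [0.238, 0.377, 0.877, 0.178]
wrist_force: [-12.2, -7.8, 12.4]
opening: 0.0271
```

```bash
python3 chk.py 105 8
```

```text
8.75 rel hub tool [ 0.0512  0.0102 -0.0856] psi 10.9 F [ -2.  -6. -18.] rot [-0.007 -0.003 -0.003] [ 0.13 -0.17  2.41  0.21  0.31 -0.82] 0.02706936696630425
```

View pics/w8.png

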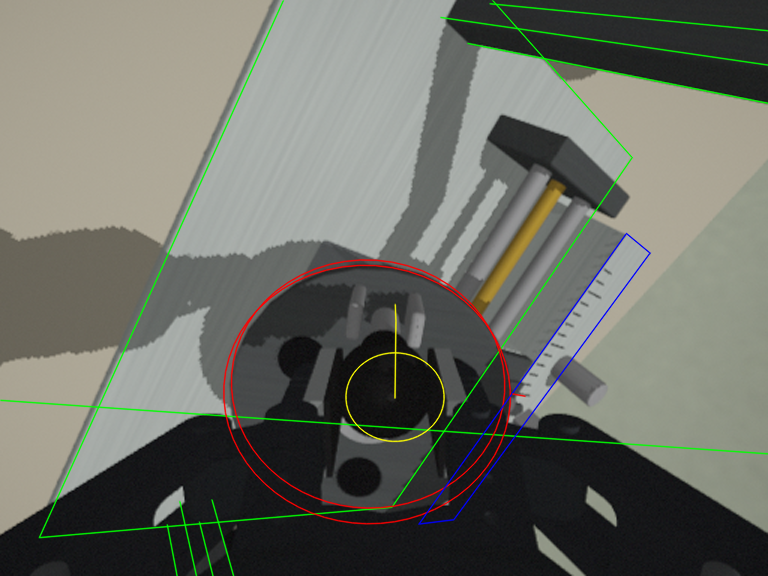

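Handle still out and tracking; carry on.

Call:
servo_tool(increments=[0,0,0,-0.0052,0.0125,0,0.02,0,0,0,-0.0082,0.0108,0,0.02,0,0,0,-0.0108,0.0082,0,0.02,0,0,0,-0.0125,0.0052,0,0.02,0,0,0,-0.0135,0.0018,0,0.02])

```text
clock: 9.4
tcp_pos: [0.5245, 0.1124, 0.2212]
tcp_rot: [0.239, 0.377, 0.876, 0.182]
wrist_force: [-0.6, 9.9, 2.6]
opening: 0.0271
```

Call:
servo_tool(increments=[0,0,0,-0.0135,-0.0018,0,0.02,0,0,0,-0.0125,-0.0052,0,0.02,0,0,0,-0.0108,-0.0082,0,0.02,0,0,0,-0.0082,-0.0108,0,0.02,0,0,0,-0.0052,-0.0125,0,0.02])

```text
clock: 9.9
tcp_pos: [0.5335, 0.0481, 0.2165]
tcp_rot: [0.24, 0.377, 0.876, 0.181]
wrist_force: [0.8, 5.2, 1.2]
opening: 0.027
```

```bash
python3 chk.py -45 9; python3 zo.py 9
```

```text
9.9 rel hub tool [-0.0513  0.0133 -0.0856] psi 164.9 F [3.  4.5 0.2] rot [ 0.    -0.    -0.005] [-0.1  -0.11  2.28  0.48  0.43 -1.24] 0.02700111357345385
```

View pics/w9.png

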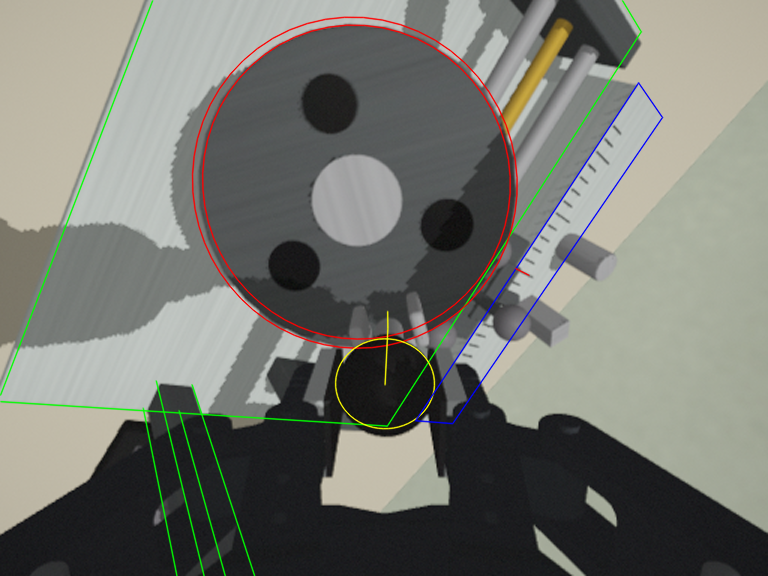

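View pics/zs9.png

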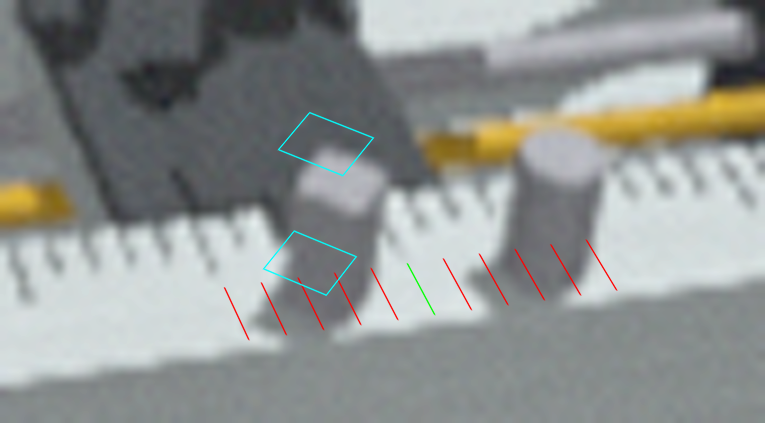

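View pics/zd9.png

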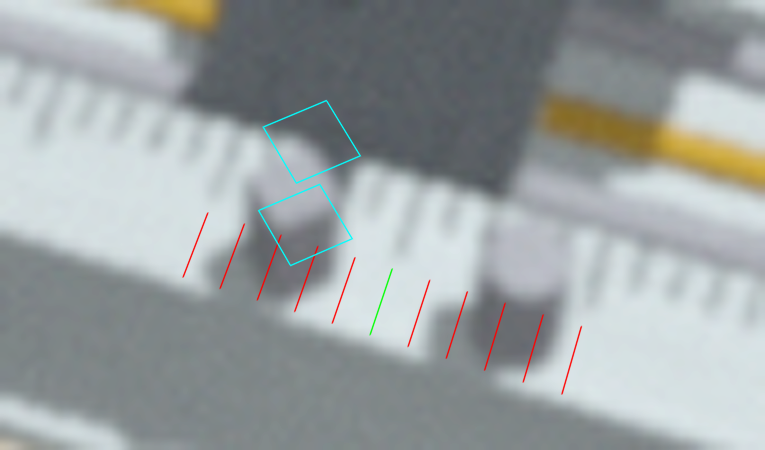

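Run:
```python
from h import *
I=lambda q:YAW.inv().apply(q-np.array([p[0],p[1],0]))
a=lambda u,v:(270+(u+.5)/9-.5,215+(v+.5)/9-.5); b=lambda u,v:(240+(u+.5)/9-.5,235+(v+.5)/9-.5)
for k,L in (("7",[a(178,212),a(490,180),b(245,115),b(572,212)]),("9",[a(115,222),a(437,188),b(187,92),b(512,192)])):
    S=ld(f"scene{k}.pkl");D=ld(f"side{k}.pkl")
    for z in(.08,.09):
        r=[I(onplane(d,uv,z)) for d,uv in zip((S,S,D,D),L)]
        print(k,z,np.round(r,4)[:,:2].tolist(),"mid",((r[0]+r[1])/2)[1].round(4),((r[2]+r[3])/2)[1].round(4))
# crops without overlay of start for pointer & clip shape
for n,c in(("scene",(270,215,355,262)),("side",(240,235,325,285))):
    d=ld(n+"0.pkl"); cv2.imwrite(f"pics/c_{n}0.png",cv2.resize(d["img"][c[1]:c[3],c[0]:c[2]],None,fx=9,fy=9,interpolation=cv2.INTER_CUBIC))
```

```text
7 0.08 [[0.1767, -0.0499], [0.1798, 0.038], [0.1793, -0.0512], [0.1793, 0.0394]] mid -0.006 -0.0059
7 0.09 [[0.1878, -0.0542], [0.1908, 0.0323], [0.1854, -0.0494], [0.1855, 0.0399]] mid -0.011 -0.0048
9 0.08 [[0.1775, -0.0677], [0.1803, 0.0225], [0.1775, -0.0683], [0.1787, 0.0229]] mid -0.0226 -0.0227
9 0.09 [[0.1885, -0.0717], [0.1912, 0.017], [0.1837, -0.0663], [0.1848, 0.0236]] mid -0.0274 -0.0213
```

View pics/c_scene0.png

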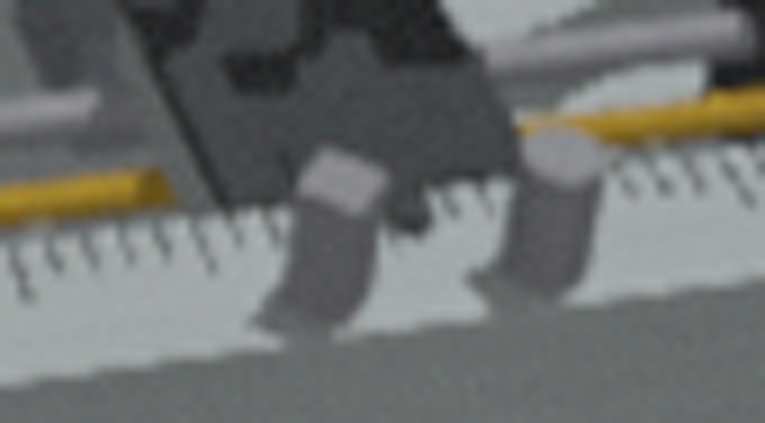

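View pics/c_side0.png

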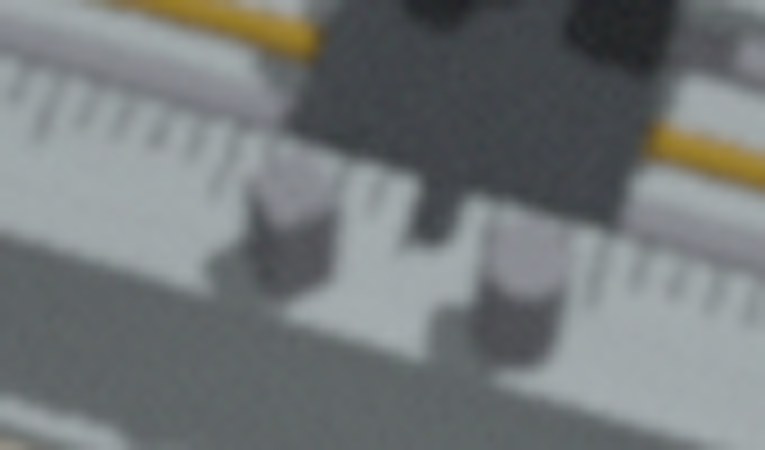

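Run:
```python
from rig import bot
from h import *
d=bot.capture("wrist");pickle.dump(d,open("wr9.pkl","wb"))
c=(290,60,440,250);k=4
im=cv2.resize(d["img"][c[1]:c[3],c[0]:c[2]],None,fx=k,fy=k*.78*1.0 if 0 else 3.1,interpolation=cv2.INTER_CUBIC)
im=cv2.resize(d["img"][c[1]:c[3],c[0]:c[2]],None,fx=3.1,fy=3.1,interpolation=cv2.INTER_CUBIC)
cv2.imwrite("pics/wr9.png",cv2.convertScaleAbs(im,alpha=1.6,beta=15))
```

```text
(no output)
```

View pics/wr9.png

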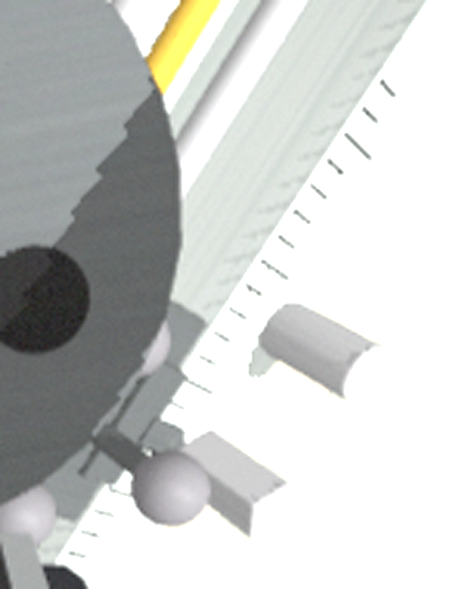

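```bash
cat > zw.py <<'E'
import sys
from h import *
f,o,x0,y0,x1,y1,k=sys.argv[1:8]; x0,y0,x1,y1,k=map(int,(x0,y0,x1,y1,k)); d=ld(f)
im=cv2.convertScaleAbs(cv2.resize(d["img"][y0:y1,x0:x1],None,fx=k,fy=k,interpolation=cv2.INTER_CUBIC),alpha=1.15)
def pl(P,col):
    q=proj(d,rig2w(p,np.array(P))); q=((q+.5-[x0,y0])*k-.5)
    cv2.polylines(im,[np.round(q*16).astype(np.int32)],False,col,1,cv2.LINE_AA,4)
if len(sys.argv)>8:
  for y in np.arange(-.08,.081,.01): pl([(.205,y,.087),(.215,y,.087)],(0,0,255) if abs(y)>.001 else (0,255,0))
  s=.018/2**.5;dia=float(sys.argv[8])
  for z in(.087,.127): pl([(.222+a,dia+b,z) for a,b in((s,0),(0,s),(-s,0),(0,-s),(s,0))],(255,255,0))
cv2.imwrite(o,im)
E
python3 zw.py wr9.pkl pics/wz9.png 305 150 400 240 7 -.0255
```

```text
(no output)
```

View pics/wz9.png

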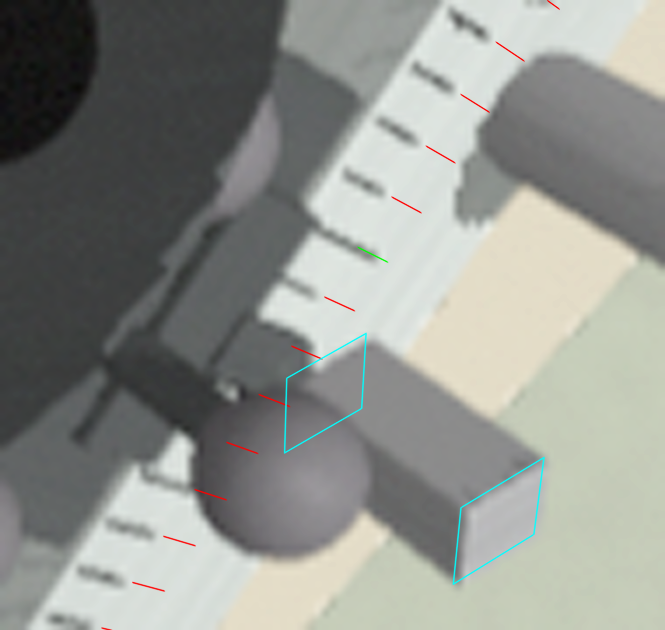

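```bash
python3 crank.py 525 10 5 .052
```

```text
[0,0,0,-0.0016,-0.009,0,0.02, 0,0,0,0,-0.009,0,0.02, 0,0,0,0.0016,-0.009,0,0.02, 0,0,0,0.0031,-0.0085,0,0.02, 0,0,0,0.0045,-0.0078,0,0.02]
```

Call:
servo_tool(increments=[0,0,0,-0.0016,-0.009,0,0.02,0,0,0,0,-0.009,0,0.02,0,0,0,0.0016,-0.009,0,0.02,0,0,0,0.0031,-0.0085,0,0.02,0,0,0,0.0045,-0.0078,0,0.02])

```text
clock: 10.6
tcp_pos: [0.5056, 0.0245, 0.1938]
tcp_rot: [0.243, 0.377, 0.875, 0.18]
wrist_force: [7.5, 1.7, -1.5]
opening: 0.0275
```

```bash
python3 chk.py -95 10; python3 zo.py 10
python3 - <<'E'
from rig import bot
import pickle
pickle.dump(bot.capture("wrist"),open("wr10.pkl","wb"))
E
python3 zw.py wr10.pkl pics/wz10.png 310 90 440 200 6 -.0255
```

```text
10.6 rel hub tool [-0.0455 -0.0293 -0.0859] psi -145.9 F [-2.9  4.7  5.6] rot [ 0.     0.005 -0.004] [-0.18 -0.13  2.36  0.61  0.41 -1.44] 0.027542993681960372
```

View pics/w10.png

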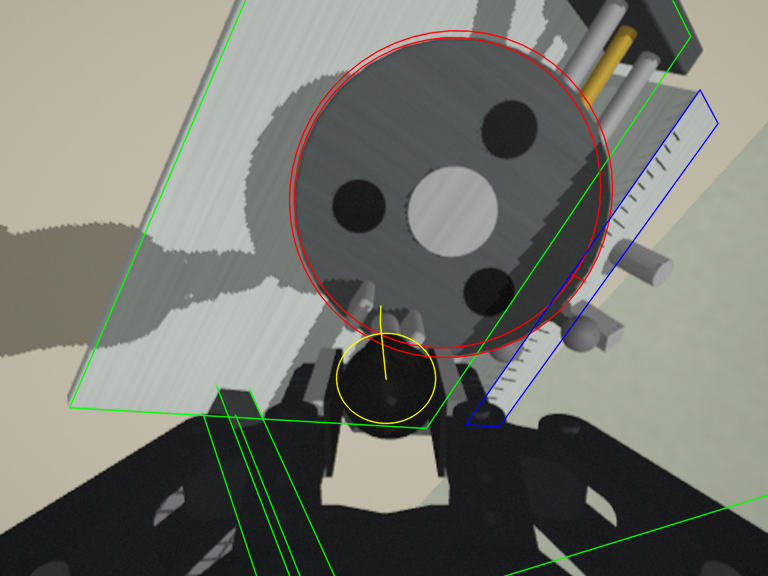

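View pics/wz10.png

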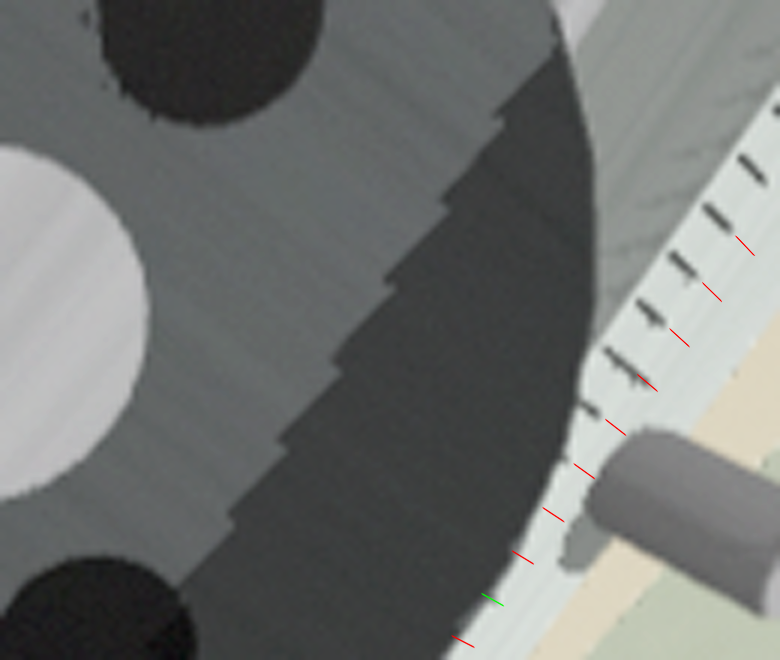

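View pics/zd10.png

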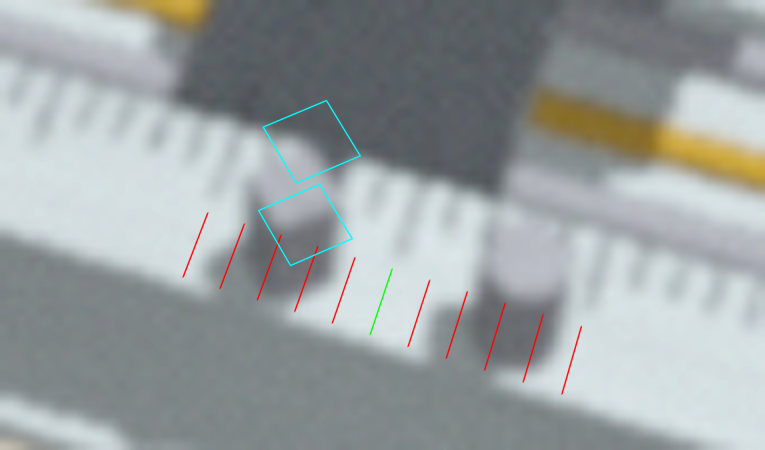

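Call:
servo_tool(increments=[0,0,0.12,0,0,0,0.02,0,0,0.12,0,0,0,0.02,0,0,0.12,0,0,0,0.02,0,0,0.12,0,0,0,0.02,0,0,0.12,0,0,0,0.02])

```text
clock: 11.3
tcp_pos: [0.5037, 0.0259, 0.1925]
tcp_rot: [0.175, 0.621, 0.724, 0.244]
wrist_force: [1.8, 3.0, 1.2]
opening: 0.027
```

```bash
python3 chk.py -95 11
```

```text
11.3 rel hub tool [-0.043  -0.0301 -0.0857] psi -143.5 F [0.8 3.6 0.4] rot [-0.001 -0.001 -0.609] [-0.18 -0.13  2.36  0.61  0.41 -0.83] 0.027034976088944777
```

View pics/w11.png

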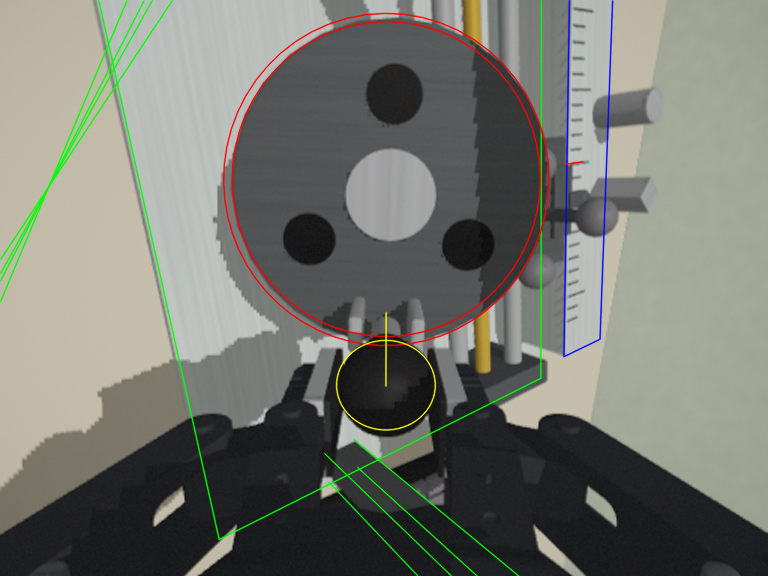

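View pics/scene11.png

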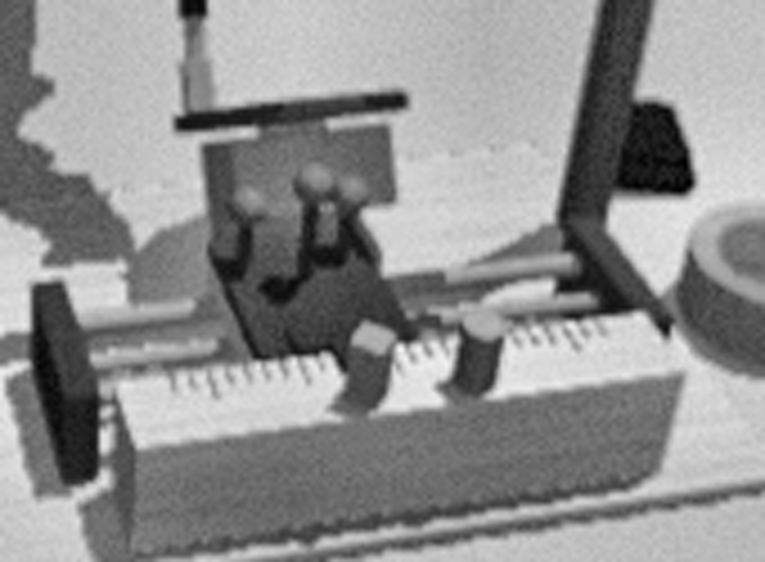

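```bash
python3 - <<'E'
from rig import bot
import pickle
pickle.dump(bot.capture("wrist"),open("wr11.pkl","wb"))
E
python3 zw.py wr11.pkl pics/wz11.png 355 60 445 170 5 -.0255;python3 zw.py wr11.pkl pics/wz11b.png 360 105 420 165 9
```

```text
(no output)
```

View pics/wz11.png

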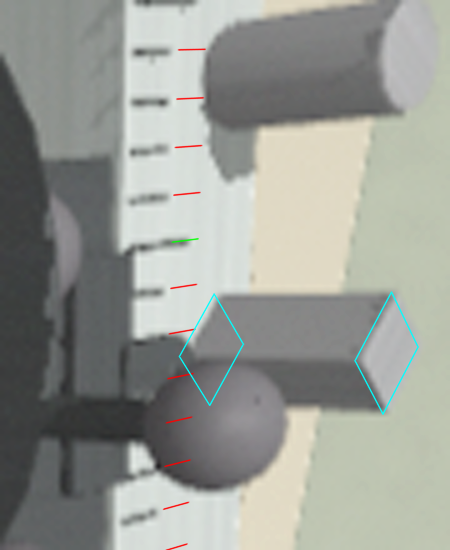

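View pics/wz11b.png

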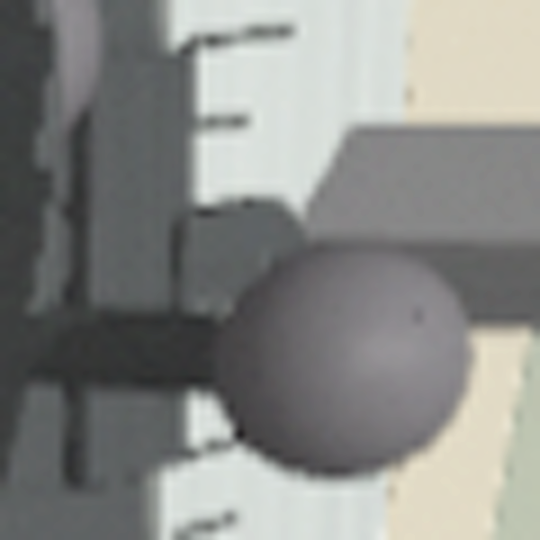

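Call:
servo_tool(increments=[0,0,0,0,0,0,0.085,0,0,0,0,0,0,0.085,0,0,0,0,0,0,0.085,0,0,0,0,0,0,0.085,0,0,0,0,0,0,0.085])

```text
clock: 12.0
tcp_pos: [0.5035, 0.0249, 0.1923]
tcp_rot: [0.176, 0.619, 0.726, 0.243]
wrist_force: [0.1, -0.2, 0.2]
opening: 0.0852
```

```bash
python3 chk.py -95 12;  python3 - <<'E'
from rig import bot
import pickle
pickle.dump(bot.capture("wrist"),open("wr12.pkl","wb"))
E
python3 zw.py wr12.pkl pics/wz12.png 355 60 445 170 5 -.0255
```

```text
12.0 rel hub tool [-0.0435 -0.031  -0.0857] psi -143.1 F [-0.2 -0.  -0.1] rot [-0.002  0.001 -0.604] [-0.18 -0.13  2.36  0.61  0.41 -0.84] 0.08524880562142952
```

View pics/w12.png

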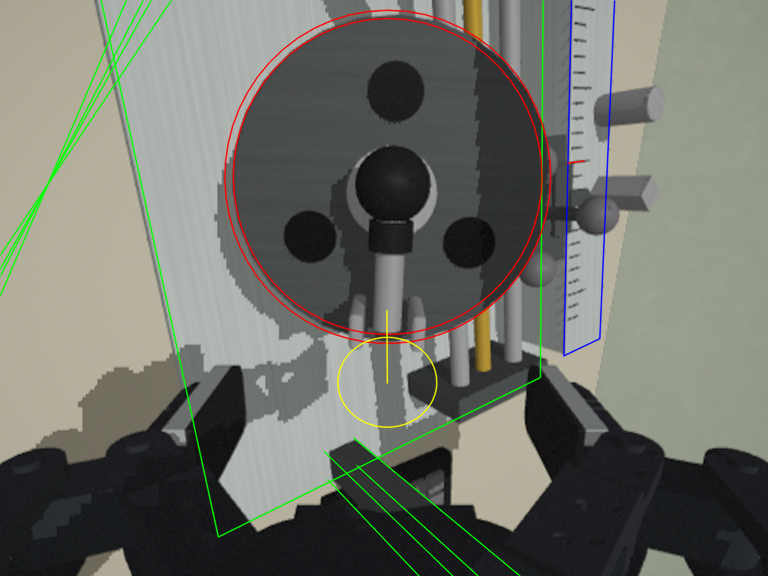

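View pics/wz12.png

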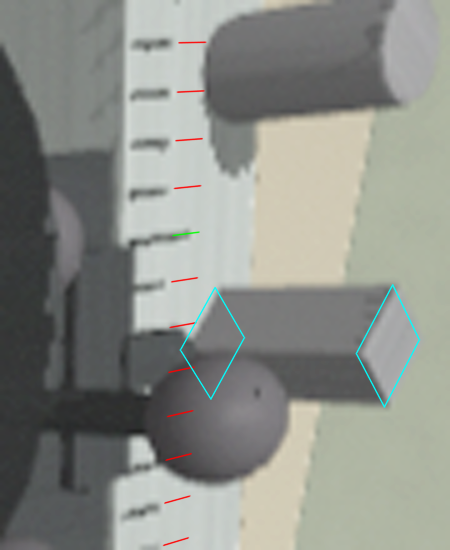

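Run:
```python
from kin import *
p0,R0,s=state(); q=s["joints"]
print(fk(q)[0]-p0)
for t in (.03,.06,.09):
    q,e=ik(p0-R0.apply([0,0,t]),R0,q); print(t,q.round(2),e.round(4),p0-R0.apply([0,0,t]))
```

```text
[ 4.76813543e-05 -8.53500858e-06  7.82483561e-05]
0.03 [-0.2  -0.22  2.37  0.54  0.49 -0.77] 0.0 [0.48689468 0.02097604 0.21701466]
0.06 [-0.22 -0.31  2.38  0.49  0.57 -0.73] 0.0 [0.47019577 0.01694658 0.24160957]
0.09 [-0.25 -0.39  2.38  0.45  0.66 -0.7 ] 0.0 [0.45349686 0.01291713 0.26620448]
```

Call:
servo_tool(increments=[0,0,0,0,0,-0.015,0.085,0,0,0,0,0,-0.02,0.085,0,0,0,0,0,-0.02,0.085,0,0,0,0,0,-0.02,0.085,0,0,0,0,0,-0.015,0.085])

```text
clock: 12.7
tcp_pos: [0.4532, 0.0128, 0.2673]
tcp_rot: [0.177, 0.619, 0.726, 0.243]
wrist_force: [0.2, -0.1, -0.1]
opening: 0.085
```

```bash
python3 chk.py -95 13;  python3 - <<'E'
from rig import bot
import pickle
pickle.dump(bot.capture("wrist"),open("wr13.pkl","wb"))
E
python3 zw.py wr13.pkl pics/wz13.png 340 80 420 190 6 -.0255; python3 zo.py 13
```

```text
12.7 rel hub tool [-0.0437 -0.0304 -0.1768] psi -143.8 F [-0.2  0.   0.2] rot [-0.001  0.002 -0.604] [-0.25 -0.4   2.38  0.45  0.66 -0.7 ] 0.0850086527277043
```

View pics/w13.png

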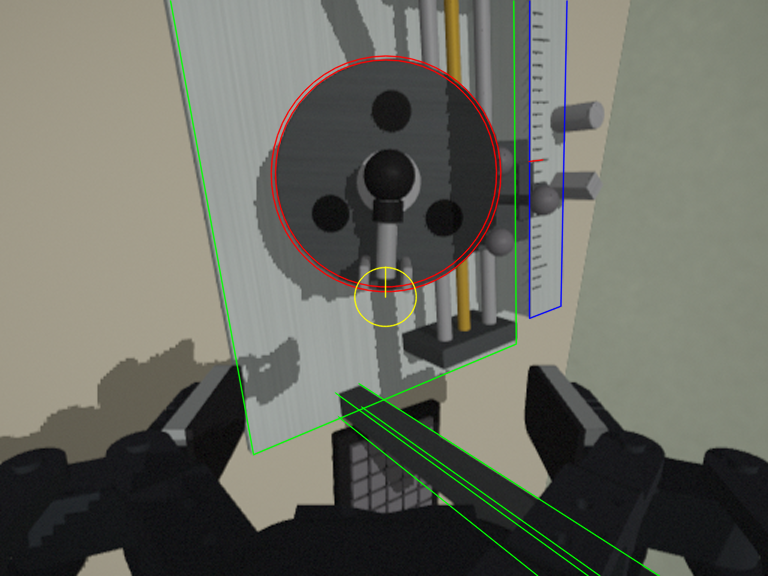

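View pics/wz13.png

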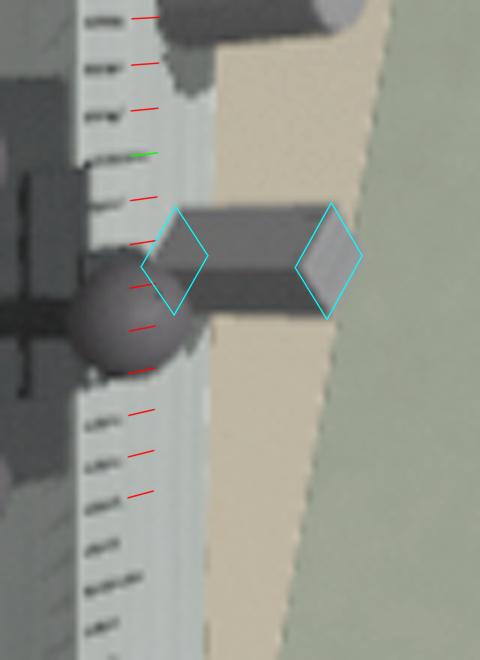

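View pics/zs13.png

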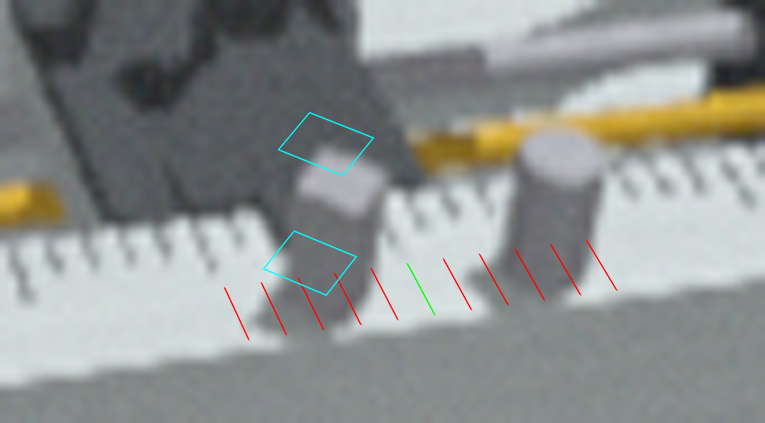

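Run:
```python
from kin import *
p0,R0,s=state(); q=s["joints"]
v=YAW.apply([0,1,0]); print("tool dir",R0.inv().apply(v).round(3), "up",R0.inv().apply([0,0,1]).round(3))
for t in (.05,.10,.15):
    q,e=ik(p0+v*t,R0,q); print(t,q.round(2),e.round(4),p0+v*t)
```

```text
tool dir [ 0.997 -0.081 -0.002] up [ 0.045  0.572 -0.819]
0.05 [-0.08 -0.43  2.4   0.32  0.61 -0.45] 0.0 [0.44180687 0.06147389 0.26635217]
0.1 [ 0.1  -0.44  2.41  0.15  0.58 -0.16] 0.0 [0.42996772 0.11005201 0.26635217]
0.15 [ 0.28 -0.42  2.4  -0.05  0.56  0.16] 0.0 [0.41812857 0.15863014 0.26635217]
```

Call:
servo_tool(increments=[0,0,0,0.02,-0.0016,0,0.085,0,0,0,0.02,-0.0016,0,0.085,0,0,0,0.02,-0.0016,0,0.085,0,0,0,0.02,-0.0016,0,0.085,0,0,0,0.02,-0.0016,0,0.085])

```text
clock: 13.4
tcp_pos: [0.4293, 0.1114, 0.2647]
tcp_rot: [0.175, 0.619, 0.726, 0.242]
wrist_force: [-0.2, -0.3, -0.3]
opening: 0.0848
```

```bash
python3 chk.py -95 14;  python3 - <<'E'
from rig import bot
import pickle
pickle.dump(bot.capture("wrist"),open("wr14.pkl","wb"))
E
python3 - <<'E'
from h import *
print(proj(ld("wr14.pkl"),rig2w(p,[.2,-.025,.09])))
E
```

```text
13.4 rel hub tool [ 0.0448  0.0191 -0.1747] psi 22.1 F [-0.  -0.5  0.1] rot [-0.004 -0.    -0.605] [ 0.1  -0.44  2.41  0.14  0.58 -0.15] 0.08483353886281274
[[362.89400296 196.07708752]]
```

View pics/w14.png

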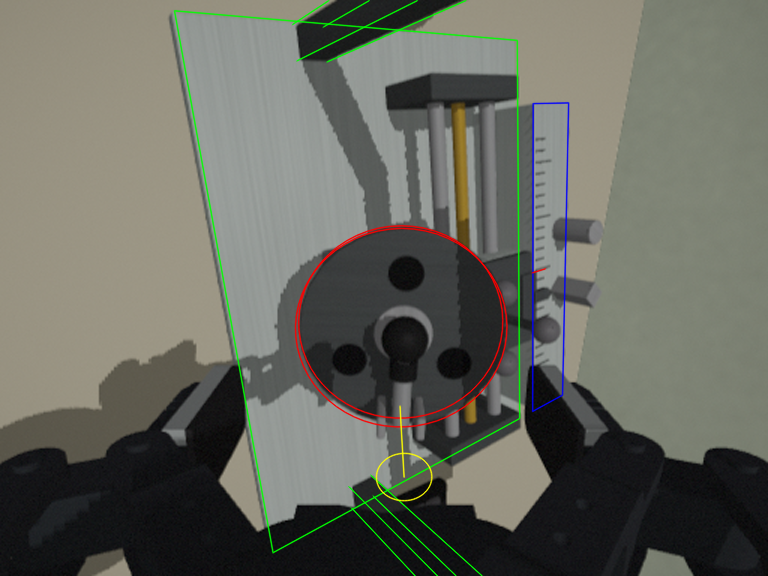

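```bash
python3 zw.py wr14.pkl pics/wz14.png 335 160 410 240 8 -.0255; python3 zw.py wr14.pkl pics/wz14b.png 345 175 405 225 12
```

```text
(no output)
```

View pics/wz14.png

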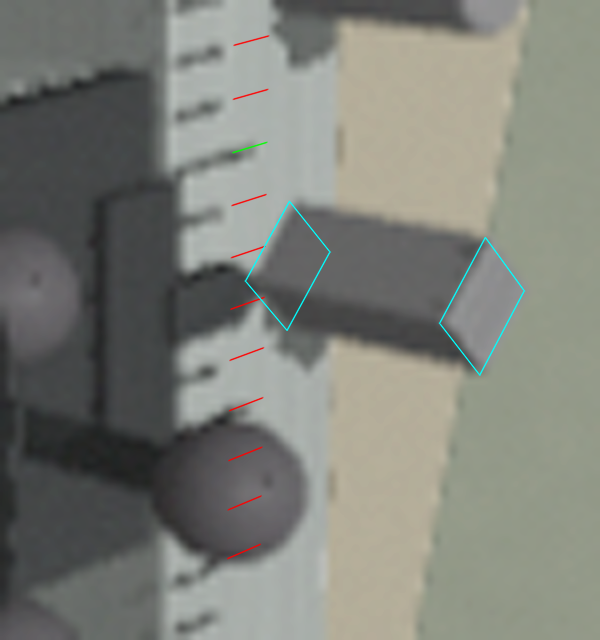

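View pics/wz14b.png

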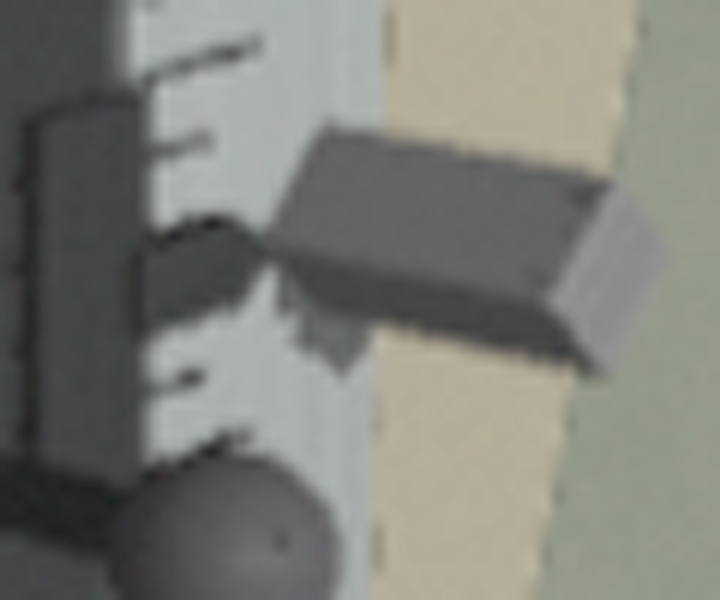

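Run:
```python
from rig import bot
print(bot.job_done())
```

```text
the job is handed in; nothing more can be done
None
```

The job is handed in at about 13.6 s of the 56 s allowed; `job_done` reports no verdict, so the result below rests on my own checks.

**What I did:**
- I gripped the ball knob with the tool leaned along the wheel's axis and swung the handle fully out.
- I cranked about 1.6 turns clockwise, to roughly 574° by the tool position.
- I turned the hand 35° so the jaws cleared the fold path, opened the gripper, and the handle folded back. I then drew the arm back.

**Last checks:**
- **Pointer:** an unobstructed wrist-camera view shows the pointer tip meeting the near edge of the diamond clip's foot, midway between the −20 and −30 mm scale lines. I put it within about 1 mm.
- **Handle:** the wrist picture after opening, and the last ones, show it folded flat across the wheel.
- **Contact:** the wrist force was about 0 N and the hand was well clear of the wheel.
- **Camera bar:** none of the pictures or force readings showed a hit. The highest total wrist force I read was about 20 N, while holding and cranking the handle.
- **Mouse, tape roll and keyboard:** I did not approach them, but I did not measure their positions again at the end.

**Disagreement:** the fixed-camera estimates of the pointer before the last stretch of cranking differed by about 2 mm, because shadows and the clip hid the tip. The close wrist views settled it.

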